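Rock the pendulum angle gauge to its set fall on a crowned stud and hold it

TASK

A clip line is to be scribed at the fall set on the pendulum angle gauge: pick the gauge up off the joist offcut by its post and lower it upright onto the half-round crown of the stud block, dial in line with the stud, until its sprung foot is pressed about half-way in. Then, keeping the foot pressed on the crown, rock the gauge gently along the stud until its swinging pointer settles on the index tab. Finish while holding it there, the pointer at rest on the tab and the foot still half pressed, and leave the other things on the bench where they are.

Things in the scene. Friction and masses are not known exactly. Their poses are not given: they have to be found in the camera images.
- gauge: Pendulum angle gauge, 0.28 kg, 199 mm tall, upright on the joist. Origin: sole centre with the foot out; z up the post, x across the dial, y square to it. Steel foot plate 60 (x) x 44 (y), z 0 to 8 mm; aluminium base 64 x 30, z 24 to 36; white round dial 103 across, 8 thick (15 over the needles), centre z 100; black square rubber post 28 x 28, z 149 to 199. Both dial faces look alike.
- handle (a point): Point to grip, on the axis of the gauge's post, 180 mm above the gauge's origin (19 mm below the post's top). The post may be taken across either pair of its faces.
- foot (a joint): How far the gauge's sprung foot is pushed up into it, m: 0 fully out (as it stands at the start), 0.014 fully in. The spring needs about 4.5 N to start and 9.5 N fully in (350 N/m). About half-way is 0.007.
- sole (a point): Centre of the underside of the gauge's foot plate; it moves with the foot.
- pointer (a joint): Angle of the black needle that swings freely in the plane of the dial about the dial's centre and hangs by gravity, rad, about the gauge's +y: 0 along the gauge's -z, positive towards the gauge's -x. If the gauge leans with its top towards its -x by an angle a, it reads +a. It settles in about a second.
- pointer_tip (a point): Tip of the needle, 48 mm from the dial's centre; its z axis runs along the needle.
- index (a joint): Angle of the index tab on the lower rim of the dial, rad, measured like the pointer; stiffly set between 0.2 and 0.5, not to be turned. The pointer is on the tab when both angles agree: the top of the gauge must lean by this angle towards its own -x, the side where the tab lies.
- index_tab (a point): Middle of the inner part of the dark index tab (8 mm wide, 12 mm long, astride the dial's rim), 48 mm from the dial's centre; its z axis points to the dial's centre.
- stud: Fixed uneven timber stud block, 240 (x) x 68 (y) x 44 mm high, origin at the centre of its underside. A grey half-round pipe crown of radius 20 lies right across it (along y), its axis 40 mm from the middle towards +x at z = 44, so its ridge stands at 64 mm; a thin 6 mm packer lies on the other end.
- crown_top (a point): Middle of the ridge line of the crown, at z = 64 mm; the ridge runs along the stud's y.
- joist: Loose joist offcut, timber 170 (x) x 100 (y) x 47 mm high, 0.5 kg, origin at the centre of its underside; the gauge stands on it.
- coupling: Bystander, to be left alone: grey pipe coupling, ring 48 mm across, 40 mm high, standing.
- elbow: Bystander, to be left alone: copper elbow, 36 mm thick, lying.
- flux: Bystander, to be left alone: small jar, 44 mm across, 55 mm high.
- wrench: Bystander, to be left alone: wrench 200 mm long, lying.
- driver: Bystander, to be left alone: screwdriver 190 mm long, lying.
- collar: Bystander, to be left alone: black collar, 60 mm across, 25 mm high.
- valve: Bystander, to be left alone: brass lever valve, 70 mm long, 53 mm high.
Not all that is in view belongs to the job. Leave any red look-alike of the joist alone. There is more than one size of the gauge; the job needs the larger.

How it is judged:
On the way, in this order (a step that is already met when the one before it is completed fails the run):
1. the held gauge stands upright (within 0.1 rad) on the crown, dial in line with the stud, foot pressed in 3 to 12 mm (value of joint foot between 0.003 and 0.012 m and contact force between gauge and stud above 1.5 N and distance between sole and crown_top below 0.025 m and angle between the y axis of gauge and the y axis of stud, either way round below 0.25 rad and contact force between the fingers and gauge above 1 N and angle between gauge's own z axis and vertical below 0.1 rad), for 0.2 s.
2. still on the crown, the gauge is rocked until the pointer stands on the index tab (value of joint foot between 0.003 and 0.012 m and contact force between gauge and stud above 1.5 N and distance between sole and crown_top below 0.025 m and angle between the y axis of gauge and the y axis of stud, either way round below 0.25 rad and contact force between the fingers and gauge above 1 N and angle between the z axis of pointer_tip and the z axis of index_tab, either way round below 0.07 rad and velocity of joint pointer between -0.3 and 0.3 rad/s and angle between gauge's own z axis and vertical above 0.12 rad), for 0.4 s.
At the end, for the whole second after the job is handed in: Gauge gripped and off the joist; foot pressed 3 to 12 mm on the crown (over 1.5 N), sole within 25 mm of the ridge middle, dial in line with the stud within 0.25 rad, lean over 0.12 rad; pointer still (under 0.3 rad/s), within 0.07 rad of the index tab (all of step 2 and contact force between gauge and joist below 0.2 N); the arm keeps its last pose, push and grip.
It fails at once if the gauge is rammed onto the stud (over 30 N) (contact force between gauge and stud above 30 N).
It fails at once if a bystander is pushed more than 30 mm (distance of any of coupling, elbow, flux, wrench, driver, collar, valve from where it was at the start of the episode above 0.03 m).
It also fails if it takes over 48 s, if anything falls off the work surface, if the arm or the gripper's body presses on something with over 40 N, if the wrist force passes 120 N, or if a joint passes its speed limit or range.

ROBOT

A 6-joint arm with a two-finger parallel gripper is mounted at the origin on the work surface. World frame = base frame: x ahead of the robot, y to its left, z up, the work surface at z = 0. Lengths are in m, angles in rad, forces in N, time in s.
With the tool pointing down it reaches from about 0.35 to 0.975 m from the base axis. Payload 4.9 kg.
Tool frame: the origin (TCP) lies at the very end of the fingers, on their centre line; the grasp point (between the pads) lies 19 mm behind it; z points along the fingers, y is the direction in which the jaws open and shut (so a half turn about z gives the same grasp; the last joint's range is limited). The gripper opens to 85 mm and grips with 20 to 120 N. Pads are 22 mm wide; open, the fingers measure 114 mm over their backs; the gripper's body (76 mm by 85 mm) begins 54 mm behind the grasp point. The pads swing forward as they close: fully open they stand 13 mm farther back than shut.
Start: joints at [-0.119, 0.053, 1.613, -0, 1.476, -0.119], TCP at [0.625, 0, 0.231] pointing down, gripper open.
Joint ranges: [-3.01, 3.01], [-1.01, 2.22], [0.06, 2.58], [-1.02, 4.17], [0.09, 2.62], [-3.14, 3.14]. Speed limits (rad/s): [2.57, 2.57, 3.14, 3.14, 3.14, 3.14].

INTERFACE

Orientations are given as a unit quaternion [w, x, y, z].
In Python, from plant import monitor, eyes, manip gives the robot as it stands.
- The arm moves only by the tool step_arm, never from a script. Its argument "motion" is a list of rows, each a list of 7 numbers: the shift along the world's x, y, z scaled (see below), then the turn, a rotation vector about the world's x, y, z scaled (see below), then the closure in counts, from 0 (fully open) to 255 (shut). In form: [[x, y, z, ax, ay, az, grip], ...]. A call has 1 to 10 rows; each row is the pose to reach, as a shift and turn from the pose commanded when the call began; what a row does not reach only later rows make up. The controller multiplies each number of a shift by 0.5 m and each number of a turn by 1.5 rad. A row lasts 1/10 s, in which the tool goes at most 50 mm and 8.59 degrees, less where a joint would pass 70% of its speed; a pose out of reach is approached as far as the arm can. A call with a number of a shift or a turn outside -1 to 1 is refused whole. A call with a gripper value outside its range is refused whole. The fingers move at their own pace and stop on an object; the grip force is fixed at half the most. Time passes only in rows, so rows that repeat a pose let the fingers close. It gives the time, the measured TCP pose, the force and the opening at its end, in the units of the state.
- monitor.state(): the state, without advancing time (a new reading comes with each control period).
- eyes.grab_frame(name): name is "scene" or "side" or "wrist"; returns a dict with "pixels" (480x640x3 uint8, red, green, blue), "mtx" (3x3 intrinsics, pixels), "rvec" (rotation vector, rad) and "tvec" (3), from world to camera coordinates, as OpenCV has them; the wrist camera has in their place "hand_eye" (4x4, takes a point from camera to tool coordinates, whose origin is the TCP and whose axes are the flange's). Camera axes: x right, y down, z forward; pixel columns grow to the right and rows downward; lengths in m; the calibration is good to about 2 mm. A picture is of the moment at which its call begins: read the wrist's pose just before it. There is no depth.
- manip.job_done(): hands the job in, once; it reports no verdict.
Trained networks look in the newest picture that a camera, given by its name, has taken for a name from the list of things; names that differ only in an ending like _2 or _b are one class to them, and where a whole thing is asked for, a point or a joint stands for the part that bears it (a point fixed in the world has none). Each returns a list of dicts, best first, with "p" (0 to 1); they miss things now and then, are a little off and sometimes report something else, mostly with a low value. They report only what shows in the picture. A call takes as long as a camera call. They do not tell look-alikes from the thing itself.
- eyes.look_for(name, camera): "box" ([centre column, centre row, width, height] in pixels, round what is visible of it).
- eyes.pinpoint(name, camera): "uv" ([column, row] in pixels: a listed point, or the origin of a listed thing).
The state is a dict: "time": time; "joint_pos": joint angles; "joint_vel": joint speeds; "joint_efforts": joint torques, N m; "tool_pos": TCP position; "tool_rot": TCP orientation; "contact_force": force on the tool from outside, world axes, zero at the start; "ft_torque": the same for the moment, N m; "gripper_width": opening from 0.0 (shut) to 1.0 (fully open).
Only numpy, scipy, OpenCV 4.12 (cv2) and the standard library are available. Lean on these libraries where they do the work, as an engineer would, in place of code of your own. Each camera call takes 0.05 s, during which the arm holds its last target.

## Working session

There is one attempt and no reset: what is moved stays moved. The work goes in short steps, Python scripts to look and compute and a tool call to move; the robot and the scene stay as the last step left them, time stands still between calls to the robot, and variables do not carry over. Pictures are saved under pics/ and viewed, and the job is handed in when it is done.

Besides the shell and the picture viewer there is one more tool, called after "Request:" by a JSON object that holds its "method" and its "body". step_arm: Moves the arm, as the interface text tells. Its arguments: {"type":"object","properties":{"motion":{"type":"array","items":{"type":"array","items":{"type":"number"}}}},"required":["motion"]}

```bash
mkdir -p pics
cat > h.py <<'E'
import numpy as np,cv2
from plant import monitor,eyes,manip
def grab(n,save=None):
    s=monitor.state(); f=eyes.grab_frame(n)
    if save: cv2.imwrite('pics/'+save+'.png',f['pixels'][:,:,::-1])
    K=np.array(f['mtx'],float)
    if 'rvec' in f:
        R=cv2.Rodrigues(np.array(f['rvec'],float))[0]; t=np.array(f['tvec'],float).ravel()
    else:
        H=np.array(f['hand_eye']); w,x,y,z=s['tool_rot']
        from scipy.spatial.transform import Rotation as Ro
        T=np.eye(4);T[:3,:3]=Ro.from_quat([x,y,z,w]).as_matrix();T[:3,3]=s['tool_pos']
        C=np.linalg.inv(T@H);R=C[:3,:3];t=C[:3,3]
    return dict(im=f['pixels'],K=K,R=R,t=t,s=s)
def ray(c,uv):
    d=c['R'].T@np.linalg.inv(c['K'])@np.array([uv[0],uv[1],1.]); return -c['R'].T@c['t'],d/np.linalg.norm(d)
def tri(cs,uvs):
    A=np.zeros((3,3));b=np.zeros(3);rs=[ray(c,u) for c,u in zip(cs,uvs)]
    for o,d in rs:
        P=np.eye(3)-np.outer(d,d);A+=P;b+=P@o
    x=np.linalg.solve(A,b)
    return x,[np.linalg.norm((np.eye(3)-np.outer(d,d))@(x-o)) for o,d in rs]
def atz(c,uv,z):
    o,d=ray(c,uv);return o+d*(z-o[2])/d[2]
def proj(c,p):
    q=c['K']@(c['R']@np.array(p)+c['t']);return q[:2]/q[2]
E
python3 - <<'E'
from h import *
np.set_printoptions(precision=4,suppress=True)
for n in ['scene','side','wrist']:
    c=grab(n,n+'0'); print(n,-c['R'].T@c['t'])
    for t in ['gauge','stud','joist','handle','index','pointer']:
        print(t,[(np.round(d['box']).tolist(),round(d['p'],2)) for d in eyes.look_for(t,n)])
    for t in ['gauge','handle','crown_top','stud','pointer_tip','index_tab','joist']:
        print(t,[(np.round(d['uv'],1).tolist(),round(d['p'],2)) for d in eyes.pinpoint(t,n)])
print(monitor.state())
E
```

```text
scene [ 0.8678 -0.7136  1.22  ]
gauge [([336.0, 307.0, 23.0, 56.0], 0.84), ([350.0, 439.0, 20.0, 34.0], 0.69)]
stud [([378.0, 210.0, 43.0, 51.0], 0.87)]
joist [([191.0, 290.0, 79.0, 65.0], 0.68), ([334.0, 322.0, 56.0, 76.0], 0.55)]
handle [([351.0, 439.0, 23.0, 34.0], 0.6), ([334.0, 309.0, 21.0, 57.0], 0.56)]
index []
pointer []
gauge [([334.8, 324.4], 0.95), ([348.0, 445.7], 0.8), ([328.9, 289.0], 0.48), ([363.2, 163.8], 0.29)]
handle [([331.8, 291.0], 0.85), ([348.2, 429.2], 0.58), ([360.8, 269.6], 0.51)]
crown_top [([402.3, 191.0], 0.87)]
stud [([393.7, 206.7], 0.8)]
pointer_tip [([364.4, 165.6], 0.51), ([394.9, 290.0], 0.38)]
index_tab []
joist [([334.8, 323.1], 0.98), ([189.4, 293.3], 0.87)]
side [ 0.0444 -0.5755  1.0144]
gauge [([404.0, 279.0, 43.0, 71.0], 0.84), ([522.0, 330.0, 34.0, 37.0], 0.55)]
stud [([272.0, 208.0, 49.0, 79.0], 0.68)]
joist [([280.0, 436.0, 104.0, 82.0], 0.94), ([387.0, 303.0, 80.0, 81.0], 0.56)]
handle [([522.0, 331.0, 38.0, 46.0], 0.91), ([405.0, 278.0, 44.0, 72.0], 0.63)]
index []
pointer [([395.0, 303.0, 22.0, 19.0], 0.19)]
gauge [([397.2, 302.0], 0.65
[... 608 characters left out ...]
 []
pointer [([433.0, 28.0, 39.0, 56.0], 0.7)]
gauge [([258.6, 386.7], 0.59)]
handle []
crown_top []
stud [([138.7, 190.5], 0.18)]
pointer_tip []
index_tab [([326.0, 211.5], 0.55)]
joist [([255.3, 347.6], 0.85)]
{'time': 2.1, 'joint_pos': array([-0.119 ,  0.0527,  1.6129, -0.    ,  1.476 , -0.119 ]), 'joint_vel': array([-0.0002, -0.0007,  0.0003, -0.0017,  0.0026, -0.0016]), 'joint_efforts': array([  0.0004, -39.3671, -37.0451,  -0.0001,   0.0005,   0.    ]), 'tool_pos': array([0.625 , 0.    , 0.2313]), 'tool_rot': array([ 0.    ,  0.7071,  0.7071, -0.    ]), 'contact_force': array([0.3248, 0.2691, 0.7607]), 'ft_torque': array([ 0.031 ,  0.0523, -0.0024]), 'gripper_width': 1.002340563224924}
```

View pics/scene0.png

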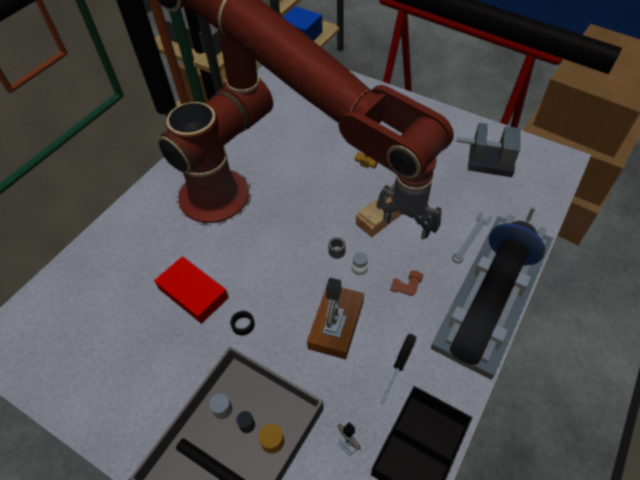

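View pics/side0.png

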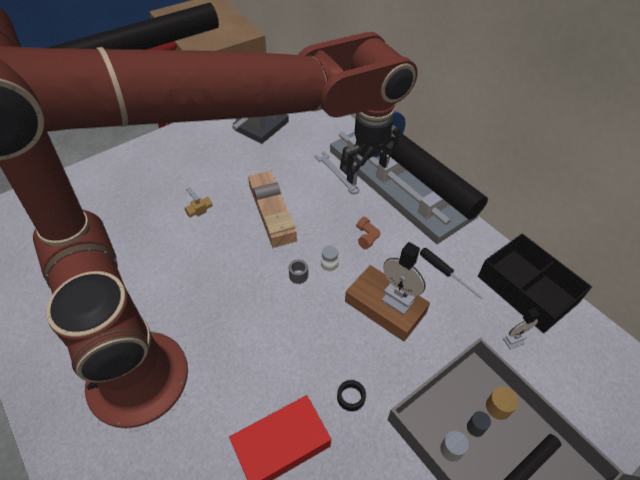

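View pics/wrist0.png

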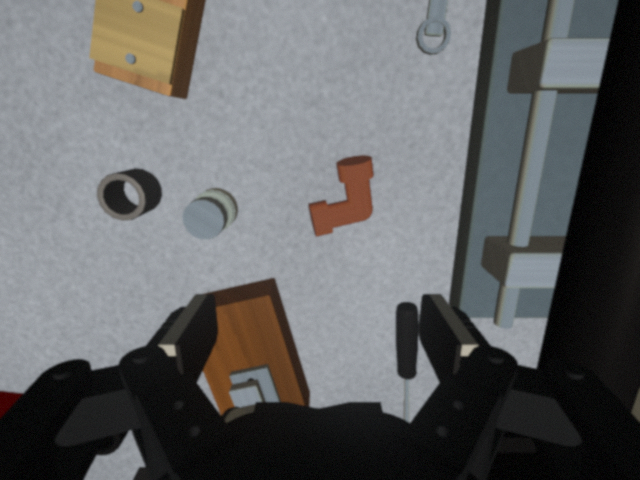

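Run:
```python
import cv2
a=cv2.imread('pics/scene0.png')[150:370,270:450];b=cv2.imread('pics/side0.png')[150:360,230:430]
cv2.imwrite('pics/c1.png',cv2.resize(a,None,fx=2.7,fy=2.7,interpolation=3))
cv2.imwrite('pics/c2.png',cv2.resize(b,None,fx=2.8,fy=2.8,interpolation=3))
```

```text
(no output)
```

View pics/c1.png

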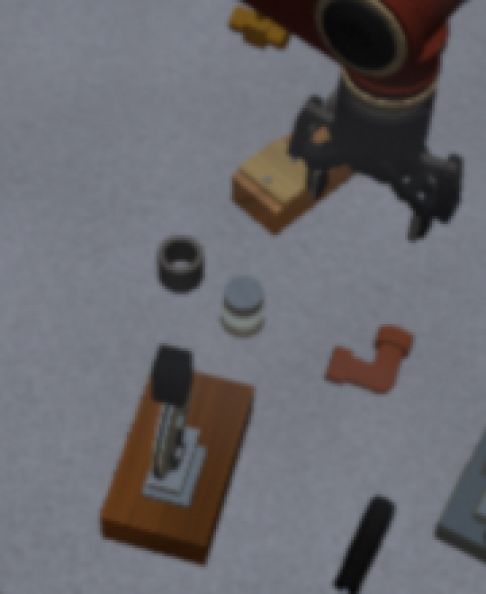

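View pics/c2.png

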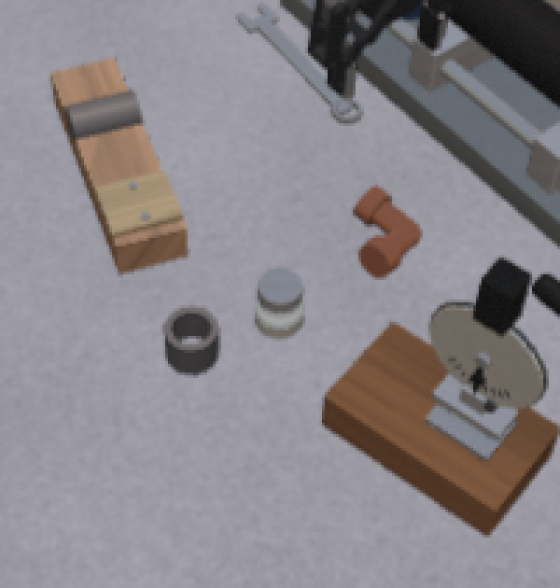

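Run:
```python
from h import *
np.set_printoptions(precision=4,suppress=True)
a=grab('scene');b=grab('side');w=grab('wrist')
print('handle',tri([a,b],[(331.8,291),(411.4,252.3)]))
print('origin',tri([a,b],[(334.8,324.4),(397.2,302)]))
print('crown',tri([a,b],[(402.3,191),(264,189.5)]), atz(b,(264,189.5),.064))
print('joist',tri([a,b],[(334.8,323.1),(386.6,304.8)]))
# joist top corners side crop
for uv in [(395,323),(556,428),(486,500),(323,397)]:
    print('jc',atz(b,(230+uv[0]/2.8,150+uv[1]/2.8),.047))
for uv in [(52,76),(118,58),(186,226),(120,248)]:
    print('st',atz(b,(230+uv[0]/2.8,150+uv[1]/2.8),.05))
# dial edge horizontally: left (430,330) right(545,385)
o,d=ray(b,(230+430/2.8,150+330/2.8));print(o,d)
o,d=ray(b,(230+545/2.8,150+385/2.8));print(o,d)
```

```text
handle (array([ 0.5599, -0.2194,  0.2313]), [np.float64(0.00426267192410426), np.float64(0.004262671924104217)])
origin (array([ 0.5576, -0.2121,  0.0456]), [np.float64(0.0017508831683625688), np.float64(0.0017508831683625493)])
crown (array([0.5088, 0.2673, 0.0471]), [np.float64(0.0026644783928306587), np.float64(0.002664478392830614)]) [0.5013 0.2561 0.064 ]
joist (array([ 0.5477, -0.1937,  0.0154]), [np.float64(0.00035237537575058547), np.float64(0.0003523753757504553)])
jc [ 0.5765 -0.1001  0.047 ]
jc [ 0.6125 -0.2593  0.047 ]
jc [ 0.5209 -0.2732  0.047 ]
jc [ 0.4786 -0.1216  0.047 ]
st [0.5    0.3348 0.05  ]
st [0.5675 0.3171 0.05  ]
st [0.4937 0.0953 0.05  ]
st [0.431  0.1098 0.05  ]
[ 0.0444 -0.5755  1.0144] [ 0.4589  0.3759 -0.805 ]
[ 0.0444 -0.5755  1.0144] [ 0.4978  0.2963 -0.8151]
```

Candidates for the gauge are the large one on the brown joist (scene 334,308; side 404,279) and the small one lying bare on the bench (scene 350,439; side 522,330). I choose the one on the joist. First I'll take a wrist view of the stud.

Request:
{"method": "step_arm", "body": {"motion": [[-0.08,0.09,0.05,0,0,0,0],[-0.16,0.18,0.09,0,0,0,0],[-0.25,0.28,0.14,0,0,0,0],[-0.25,0.28,0.14,0,0,0,0],[-0.25,0.28,0.14,0,0,0,0],[-0.25,0.28,0.14,0,0,0,0]]}}

```text
time: 2.85
tool_pos: [0.4998, 0.1407, 0.3023]
tool_rot: [0.001, 0.706, 0.708, 0.001]
contact_force: [0.1, 0.4, -1.2]
gripper_width: 1.0
```

Run:
```python
from h import *
np.set_printoptions(precision=4,suppress=True)
a=grab('wrist','w1');print(a['s']['tool_pos'],a['K'],a['R'])
print(eyes.pinpoint('crown_top','wrist'),eyes.pinpoint('stud','wrist'))
```

```text
[0.4998 0.1407 0.3023] [[347.5591   0.     317.801 ]
 [  0.     347.5591 232.2546]
 [  0.       0.       1.    ]] [[ 1.      0.0021  0.0033]
 [ 0.0011 -0.9548  0.2971]
 [ 0.0038 -0.2971 -0.9548]]
[{'uv': [328.9, 73.3], 'p': 0.88}] [{'uv': [318.9, 116.7], 'p': 0.98}]
```

View pics/w1.png

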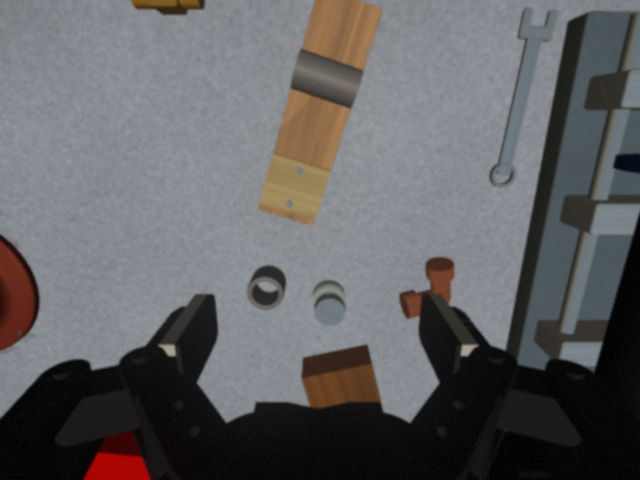

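Run:
```python
from h import *
import pickle
np.set_printoptions(precision=4,suppress=True)
a=grab('wrist');b=grab('side','side1');c=grab('scene','scene1');pickle.dump([a,b,c],open('v1.pkl','wb'))
ps=eyes.pinpoint('crown_top','side');pc=eyes.pinpoint('crown_top','scene');print(ps,pc)
print('crown wrist',atz(a,(328.9,73.3),.064))
u=[(328.9,73.3)];cs=[a]
for p,k in((ps,b),(pc,c)):
    if p: u.append(p[0]['uv']);cs.append(k)
print(tri(cs,u))
for l in [[(314,5),(275,153)],[(381,12),(330,170)]]:
    p,q=[atz(a,x,.044) for x in l];d=p-q;print(p,q,np.degrees(np.arctan2(d[1],d[0])))
for l in [[(303,51),(363,68)],[(291,87),(351,106)]]:
    p,q=[atz(a,x,.047) for x in l];d=p-q;print(p,q,np.degrees(np.arctan2(d[1],d[0])))
im=c['im'][120:300,320:480,::-1];cv2.imwrite('pics/c3.png',cv2.resize(im,None,fx=3.3,fy=3.3,interpolation=3))
```

```text
[] [{'uv': [404.6, 187.7], 'p': 0.64}]
crown wrist [0.5133 0.2635 0.064 ]
(array([0.5141, 0.2638, 0.0644]), [np.float64(0.0008975881600324283), np.float64(0.000897588160032588)])
[0.4984 0.3286 0.044 ] [0.454  0.1841 0.044 ] 72.92304315167274
[0.5657 0.3224 0.044 ] [0.516  0.1651 0.044 ] 72.46341457132172
[0.487  0.2867 0.047 ] [0.5492 0.2707 0.047 ] 165.57201391704712
[0.4739 0.2524 0.047 ] [0.5377 0.2335 0.047 ] 163.48074820982234
```

View pics/c3.png

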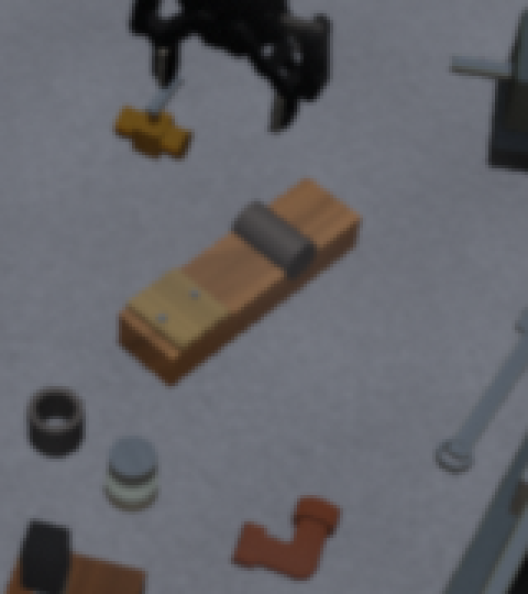

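Request:
{"method": "step_arm", "body": {"motion": [[0,-0.08,0,0,0,0.1,0],[0,-0.16,0,0,0,0.2,0],[0,-0.24,0,0,0,0.3,0],[0,-0.32,0,0,0,0.4,0],[-0.01,-0.4,0,0,0,0.5,0],[-0.01,-0.48,0,0,0,0.6,0],[-0.02,-0.56,0,0,0,0.7,0],[-0.02,-0.63,0.02,0,0,0.8,0],[-0.02,-0.7,0.02,0,0,0.9,0],[-0.02,-0.71,0.02,0,0,1.0,0]]}}

```text
time: 4.25
tool_pos: [0.4895, -0.2187, 0.3111]
tool_rot: [-0.0, 0.065, 0.998, -0.0]
contact_force: [-0.8, 0.5, -0.6]
gripper_width: 1.004
```

Run:
```python
from h import *
np.set_printoptions(precision=4,suppress=True)
a=grab('wrist','w2');print(a['s'])
print(eyes.look_for('gauge','wrist'))
```

```text
{'time': 4.25, 'joint_pos': array([-0.5585, -0.1955,  1.7171, -0.001 ,  1.6199, -1.9997]), 'joint_vel': array([-0.0376,  0.0335, -0.0169,  0.0299,  0.0137, -1.5362]), 'joint_efforts': array([ -1.2573, -29.59  , -38.7093,  -0.234 ,  -0.1325,   1.1165]), 'tool_pos': array([ 0.4895, -0.2187,  0.3111]), 'tool_rot': array([-0.0002,  0.0648,  0.9979, -0.0004]), 'contact_force': array([-0.8008,  0.4729, -0.5641]), 'ft_torque': array([ 0.0691, -0.0104, -0.0304]), 'gripper_width': 1.0039010367420416}
[{'box': [333.9, 289.4, 101.5, 135.2], 'p': 0.66}]
```

View pics/w2.png

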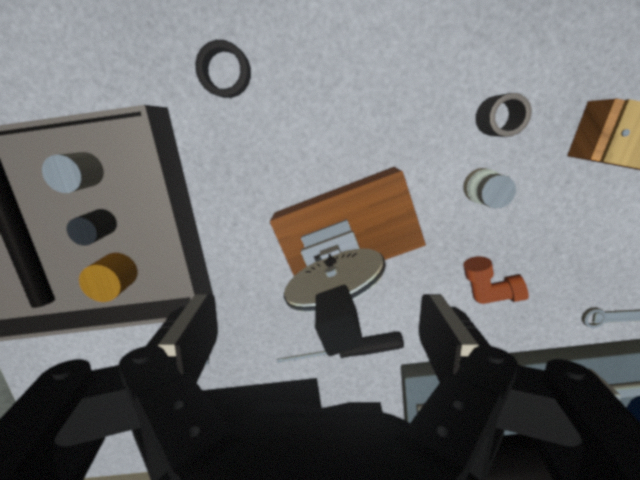

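Request:
{"method": "step_arm", "body": {"motion": [[0,0,-0.02,0,-0.1,0,0],[0,0,-0.04,0,-0.2,0,0],[0,0,-0.05,0,-0.3,0,0],[0,0,-0.06,0,-0.38,0,0],[0,0,-0.06,0,-0.38,0,0],[0,0,-0.06,0,-0.38,0,0],[0,0,-0.06,0,-0.38,0,0],[0,0,-0.06,0,-0.38,0,0]]}}

```text
time: 5.15
tool_pos: [0.4912, -0.2151, 0.2832]
tool_rot: [0.281, 0.062, 0.958, 0.018]
contact_force: [-0.4, -0.5, 0.3]
gripper_width: 1.001
```

Run:
```python
from h import *
import pickle
np.set_printoptions(precision=4,suppress=True)
a=grab('wrist','w3');print(a['s'])
pickle.dump(a,open('w3.pkl','wb'))
for t in ['handle','pointer_tip','index_tab','gauge']:print(t,eyes.pinpoint(t,'wrist'))
```

```text
{'time': 5.15, 'joint_pos': array([-0.7491, -0.5301,  2.0874,  0.4095,  1.1761, -2.2702]), 'joint_vel': array([-0.0038,  0.0009,  0.0101,  0.0033, -0.0042, -0.0077]), 'joint_efforts': array([ -0.0835, -16.9333, -38.8016,   1.1445,  -1.1367,   0.0122]), 'tool_pos': array([ 0.4912, -0.2151,  0.2832]), 'tool_rot': array([0.2809, 0.0623, 0.9575, 0.0181]), 'contact_force': array([-0.429 , -0.5098,  0.2552]), 'ft_torque': array([-0.0381,  0.3226,  0.0333]), 'gripper_width': 1.0012591843023735}
handle [{'uv': [162.7, 293.6], 'p': 0.96}, {'uv': [323.9, 272.0], 'p': 0.82}]
pointer_tip [{'uv': [314.0, 158.7], 'p': 0.55}, {'uv': [175.7, 242.0], 'p': 0.4}]
index_tab []
gauge [{'uv': [176.3, 223.0], 'p': 0.8}, {'uv': [310.7, 124.9], 'p': 0.6}]
```

View pics/w3.png

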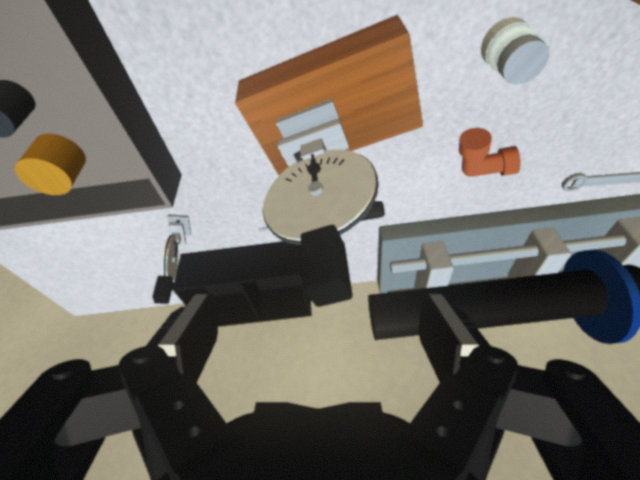

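Run:
```python
import cv2
a=cv2.imread('pics/w3.png')[90:310,235:400]
cv2.imwrite('pics/c4.png',cv2.resize(a[:150],None,fx=4.8,fy=4.8,interpolation=3)[:600,:800])
```

```text
(no output)
```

View pics/c4.png

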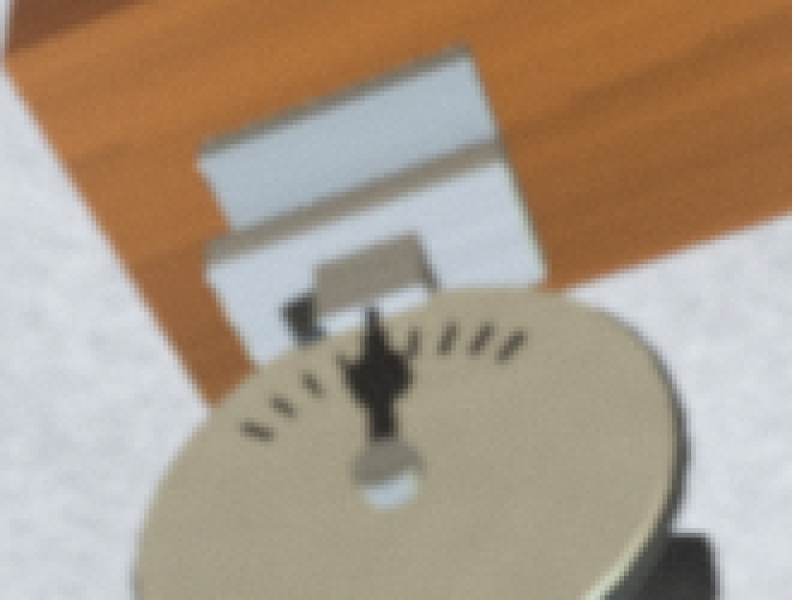

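```bash
cat > fit.py <<'E'
from h import *
import pickle
from scipy.optimize import least_squares
np.set_printoptions(precision=4,suppress=True)
a=pickle.load(open('w3.pkl','rb'))
px=lambda u,v:(235+u/4.8-.4,90+v/4.8-.4)
obs=[((-30,22,8),(203,160)),((30,22,8),(472,60)),((-30,22,0),(203,142)),((30,22,0),(463,42)),
 ((-32,15,36),(210,268)),((32,15,36),(503,163)),((-32,15,24),(208,243)),((32,15,24),(497,142)),((32,-15,36),(545,275))]
M=np.array([o[0] for o in obs])/1000.;U=np.array([px(*o[1]) for o in obs])
def T(p,m):
    c,s=np.cos(p[3]),np.sin(p[3]);return np.array([c*m[0]-s*m[1],s*m[0]+c*m[1],m[2]])+p[:3]
def f(p):return np.concatenate([proj(a,T(p,m))-u for m,u in zip(M,U)])
r=least_squares(f,[.557,-.214,.047,1.83]);print(r.x,np.degrees(r.x[3]));print(r.fun.reshape(-1,2))
p=r.x
def cr(m):
    u=proj(a,T(p,np.array(m)/1000));return ((u[0]-235+.4)*4.8,(u[1]-90+.4)*4.8)
if __name__=='__main__':
    im=cv2.imread('pics/c4.png')
    for y in (4,):
        for t in np.linspace(0,2*np.pi,120):
            q=cr((51.5*np.cos(t),y,100+51.5*np.sin(t)));cv2.circle(im,(int(q[0]),int(q[1])),1,(0,0,255),-1)
    for an in np.arange(0,.61,.1):
        q1=cr((-40*np.sin(an),4,100-40*np.cos(an)));q2=cr((-58*np.sin(an),4,100-58*np.cos(an)))
        cv2.line(im,tuple(map(int,q1)),tuple(map(int,q2)),(0,255,0),1)
    for m in M*1000:
        q=cr(m);cv2.circle(im,(int(q[0]),int(q[1])),3,(255,0,0),-1)
    cv2.imwrite('pics/c5.png',im)
E
python3 fit.py
```

```text
[ 0.564  -0.2125  0.037   1.8148] 103.97957656814192
[[ 0.1306  0.7009]
 [-0.6668  0.7413]
 [ 0.1799  0.1447]
 [ 0.4429  0.3276]
 [-0.2997  0.5017]
 [ 0.0141  0.2618]
 [ 0.1703 -1.4202]
 [-0.0839 -2.2879]
 [ 0.1409  1.0892]]
```

View pics/c5.png

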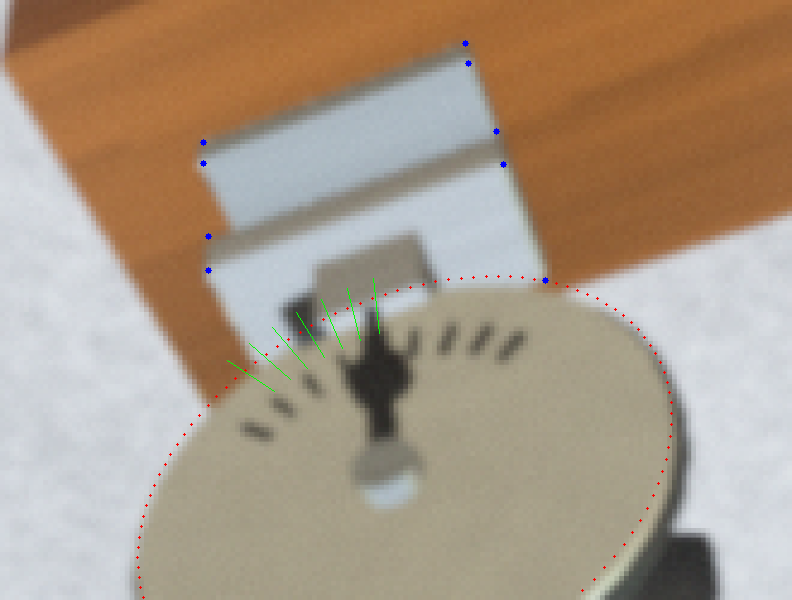

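```bash
cat > f2.py <<'E'
import fit; from fit import *
def f(p): 
    return np.concatenate([fit.f([p[0],p[1],.047,p[2]])+np.tile(p[3:5],len(M))])
r=least_squares(f,[.557,-.214,1.83,0,0]);print(r.x);print(r.fun.reshape(-1,2)[:3])
p0=np.array([r.x[0],r.x[1],.047,r.x[2]]);off=r.x[3:5]
a=fit.a
im0=cv2.imread('pics/w3.png');x0,y0,S=280,140,12
im=cv2.resize(im0[y0:y0+48,x0:x0+64],None,fx=S,fy=S,interpolation=3)
cv2.imwrite('pics/c6.png',im)
for y,col in((4,(0,0,255)),(0,(0,255,0)),(-4,(255,0,0))):
    for r_ in (51.5,57.5):
        for t in np.arange(-.6,.9,.1):
            u=proj(a,T(p0,np.array((-r_*np.sin(t),y,100-r_*np.cos(t)))/1000))+off
            q=((u-[x0,y0]+.5)*S).astype(int);cv2.circle(im,tuple(int(k) for k in q),3 if abs(t)>.01 else 6,col,-1)
cv2.imwrite('pics/c7.png',im)
E
python3 f2.py
```

```text
[ 0.564  -0.2125  0.037   1.8148] 103.97957656814192
[[ 0.1306  0.7009]
 [-0.6668  0.7413]
 [ 0.1799  0.1447]
 [ 0.4429  0.3276]
 [-0.2997  0.5017]
 [ 0.0141  0.2618]
 [ 0.1703 -1.4202]
 [-0.0839 -2.2879]
 [ 0.1409  1.0892]]
[  0.5738  -0.2059   1.823   -8.1089 -13.2867]
[[ 0.033   0.5773]
 [-0.7689  0.7745]
 [-0.0316 -0.1536]]
```

View pics/c6.png

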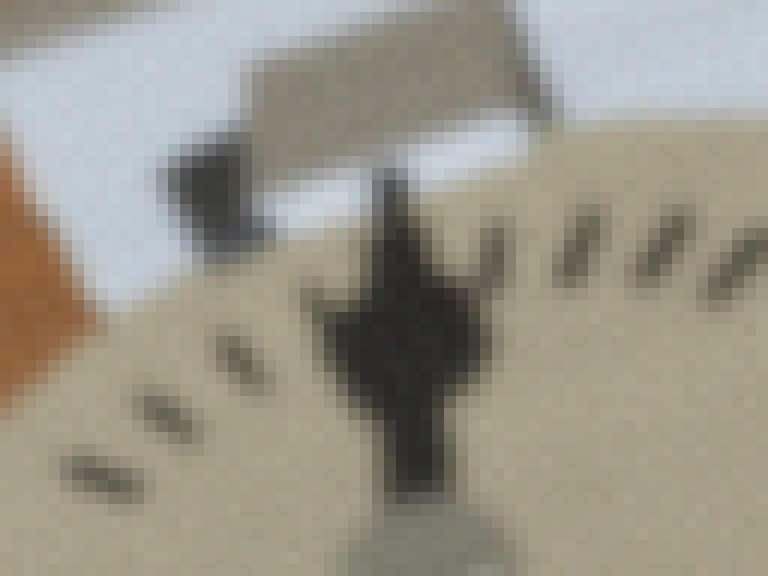

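View pics/c7.png

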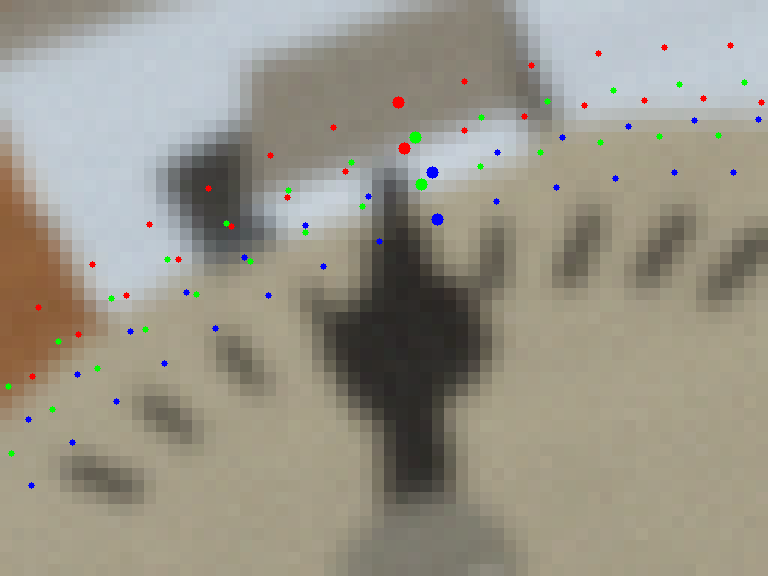

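Request:
{"method": "step_arm", "body": {"motion": [[-0.02,0,-0.02,0,-0.08,0,0],[-0.03,0,-0.04,0,-0.15,0,0],[-0.05,0,-0.07,0,-0.22,0,0],[-0.05,0,-0.09,0,-0.25,0,0],[-0.05,0,-0.09,0,-0.25,0,0],[-0.05,0,-0.09,0,-0.25,0,0],[-0.05,0,-0.09,0,-0.25,0,0]]}}

```text
time: 6.1
tool_pos: [0.4658, -0.2155, 0.2386]
tool_rot: [0.455, 0.058, 0.888, 0.029]
contact_force: [0.6, -0.3, 0.9]
gripper_width: 1.0
```

Run:
```python
from h import *
import pickle
np.set_printoptions(precision=4,suppress=True)
a=grab('wrist','w4');print(a['s']['joint_pos'],a['s']['tool_pos'],a['s']['tool_rot'],a['s']['time'])
pickle.dump(a,open('w4.pkl','wb'))
cv2.imwrite('pics/c8.png',cv2.resize(a['im'][80:320,200:440,::-1],None,fx=2.5,fy=2.5,interpolation=3))
```

```text
[-0.9658 -0.7323  2.3979  0.8915  1.0295 -2.7113] [ 0.4658 -0.2155  0.2386] [0.4547 0.0575 0.8883 0.029 ] 6.1
```

View pics/w4.png

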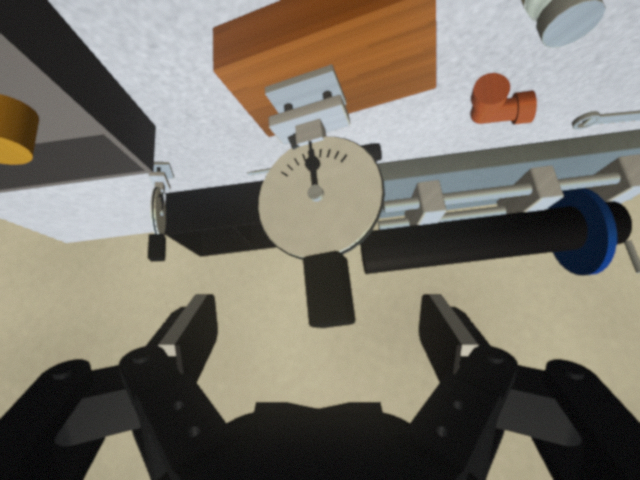

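View pics/c8.png

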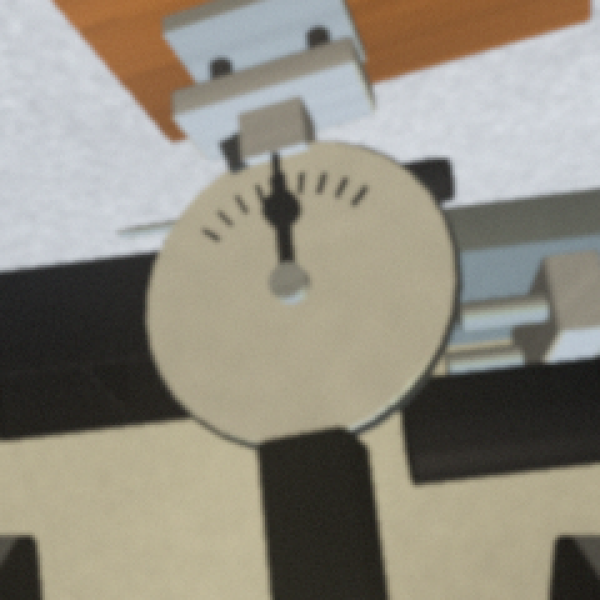

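Run:
```python
import cv2
a=cv2.imread('pics/w4.png')
cv2.imwrite('pics/c9.png',cv2.resize(a[55:165,250:390],None,fx=5.5,fy=5.5,interpolation=3)[:600])
cv2.imwrite('pics/c10.png',cv2.resize(a[215:335,280:420],None,fx=5,fy=5,interpolation=3))
```

```text
(no output)
```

View pics/c9.png

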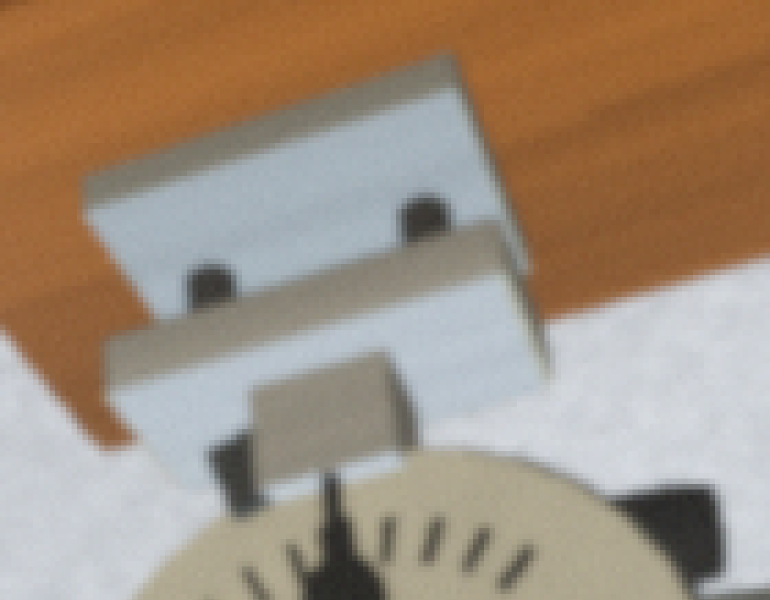

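View pics/c10.png

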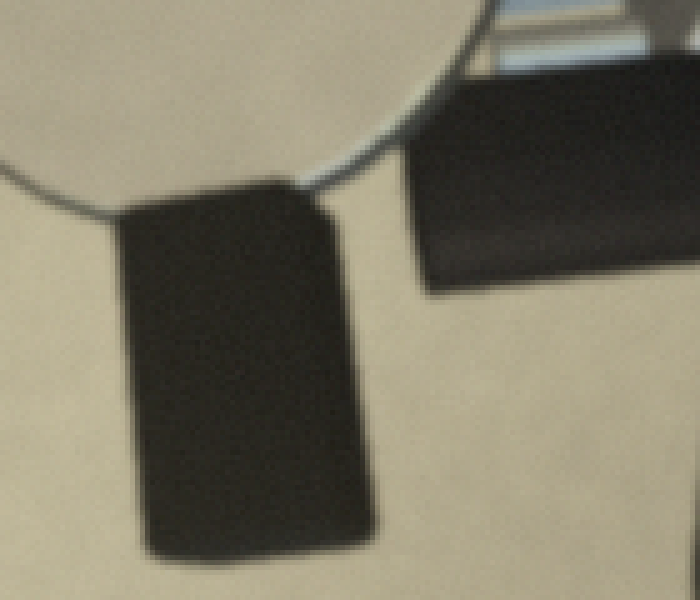

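```bash
cat > fit2.py <<'E'
from h import *
import pickle
from scipy.optimize import least_squares
np.set_printoptions(precision=4,suppress=True)
A=pickle.load(open('w3.pkl','rb'));B=pickle.load(open('w4.pkl','rb'))
P3=lambda u,v:np.array([235+u/4.8-.4,90+v/4.8-.4]); P6=lambda u,v:np.array([280+u/12-.5,140+v/12-.5])
P9=lambda u,v:np.array([250+u/5.5-.4,55+v/5.5-.4]);P10=lambda u,v:np.array([280+u/5-.4,215+v/5-.4]);P8=lambda u,v:np.array([200+u/2.5-.3,80+v/2.5-.3])
o=[(A,m,P3(*u)) for m,u in [((-30,22,8),(203,160)),((30,22,8),(472,60)),((-30,22,0),(203,142)),((30,22,0),(463,42)),
 ((-32,15,36),(210,268)),((32,15,36),(503,163)),((-32,15,24),(208,243)),((32,15,24),(497,142)),((32,-15,36),(545,275))]]
o+=[(B,m,P9(*u)) for m,u in [((-30,22,8),(85,215)),((-30,22,0),(85,178)),((30,22,8),(460,88)),((30,22,0),(450,50)),
 ((-32,15,36),(108,388)),((-32,15,24),(105,340)),((32,15,36),(505,272)),((32,15,24),(497,222)),((32,-15,36),(548,380))]]
o+=[(B,(-14,14,199),P10(150,557)),(B,(14,14,199),P10(372,545))]
def T(p,m):
    m=np.array(m)/1000;c,s=np.cos(p[3]),np.sin(p[3]);return np.array([c*m[0]-s*m[1],s*m[0]+c*m[1],m[2]])+p[:3]
rim=[P8(*q) for q in [(147,310),(160,240),(180,395),(222,170),(230,437),(330,141),(375,155)]]
ts=np.linspace(0,2*np.pi,400)
def f(p):
    r=[proj(c,T(p,m))-u for c,m,u in o]
    E=np.array([proj(B,T(p,(51.5*np.cos(t),4,100+51.5*np.sin(t)))) for t in ts[::4]])
    d=[np.min(np.linalg.norm(E-q,axis=1)) for q in rim]
    return np.concatenate(r+[d])
r=least_squares(f,[.557,-.214,.047,1.83]);p=r.x
if __name__=='__main__':
    print(p);print(r.fun[:40].reshape(-1,2).T.round(1),r.fun[40:])
    print('handle',T(p,(0,0,180)))
    # tab left edge
    L=[(B,P9(210,455),57.5),(B,P9(237,515),None),(A,P6(163,185),57.5),(A,P6(200,258),None)]
    def g(q,R):
        an,y=q[0],q[1];e=[]
        for k,(c,u,rr) in enumerate(L):
            rad=q[2] if rr else q[3+(k>1)]
            x=-rad*np.sin(an)-4*np.cos(an);z=100-rad*np.cos(an)+4*np.sin(an)
            e.append(proj(c,T(p,(x,y,z)))-u)
        return np.concatenate(e)
    def g1(q):return np.concatenate([g(q,0),[(q[2]-57.)/3*1., (q[1])/4.]])
    s=least_squares(g1,[.3,0,57,52,52]);print(s.x,s.fun)
    for y in(-4,0,4):
        s=least_squares(lambda q:g([q[0],y,*q[1:]],0),[.3,57,52,52]);print(y,s.x,s.fun)
    # needle
    for c,h,t in((B,P9(330,472),0),):
        print('needle r48', [proj(c,T(p,(0,y,52)))-h for y in(4,6,7.5)])
    for nm,c,x0,y0,S in(('w3',A,270,130,10),('w4',B,250,75,8)):
        im=cv2.resize(c['im'][y0:y0+70,x0:x0+90,::-1],None,fx=S,fy=S,interpolation=3)
        D=lambda m:tuple(int(k) for k in (proj(c,T(p,m))-[x0,y0]+.5)*S)
        for t in ts: cv2.circle(im,D((51.5*np.cos(t),4,100+51.5*np.sin(t))),1,(0,0,255),-1)
        for an in (.2,.3,.4,.5): cv2.line(im,D((-44*np.sin(an),0,100-44*np.cos(an))),D((-57.5*np.sin(an),0,100-57.5*np.cos(an))),(0,255,0),1)
        cv2.imwrite('pics/o_%s.png'%nm,im)
E
python3 fit2.py
```

```text
[ 0.5583 -0.2118  0.0465  1.8148]
[[-0.4  0.5 -0.4  1.6 -0.9  1.4 -0.4  1.3  1.8  0.3 -0.2  0.6  1.3 -0.4
  -0.7  1.5  1.1  2.3 -1.6 -5.6]
 [ 0.9  0.3  0.3 -0.2  1.5  0.5 -0.7 -2.2  2.1  0.3 -0.7  0.6 -0.4  2.3
  -1.   1.  -2.4  2.5  0.4 -2.4]] [0.8913 1.56   2.8657 1.5048 0.6273 2.2298 3.6032]
handle [ 0.5583 -0.2118  0.2265]
[ 0.2687  5.2816 59.6523 47.5737 49.2906] [-0.0714  0.0571 -0.3451  0.1455  0.3975  0.2992  0.2674 -0.1399  0.8841
  1.3204]
-4 [ 0.2825 69.0404 54.4593 62.4897] [-0.2464 -1.911   0.4306 -0.1905  0.7448  2.9485 -0.4723  0.2597]
0 [ 0.2772 65.0891 51.4911 56.8094] [-0.2196 -1.1569  0.0931 -0.0404  0.5618  1.7889 -0.1578  0.0852]
4 [ 0.2711 61.143  48.5253 51.118 ] [-0.1835 -0.3882 -0.2467  0.1048  0.3805  0.5818  0.1574 -0.0831]
needle r48 [array([1.586 , 0.1854]), array([ 0.7768, -1.0731]), array([ 0.1631, -2.0276])]
```

View pics/o_w4.png

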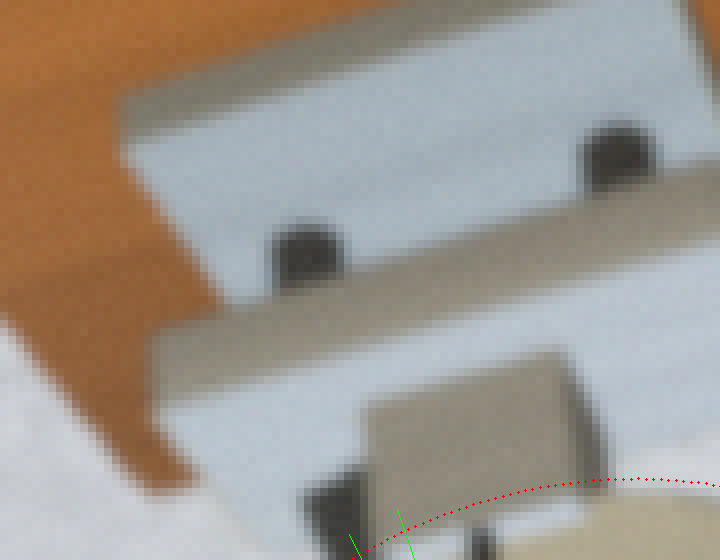

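View pics/o_w3.png

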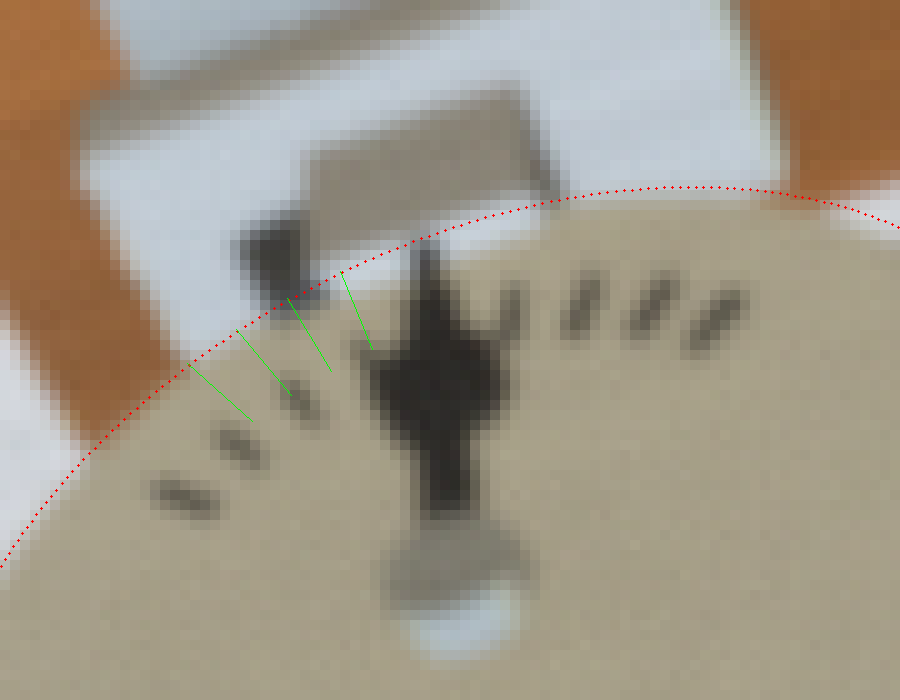

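```bash
cat > f3.py <<'E'
from fit2 import *
# local offsets: rim residual shift
def ov(c,nm,x0,y0,S,w,h,dx,dy,an,boxes):
    im=cv2.resize(c['im'][y0:y0+h,x0:x0+w,::-1],None,fx=S,fy=S,interpolation=3)
    D=lambda m:tuple(int(k) for k in (proj(c,T(p,m))+[dx,dy]-[x0,y0]+.5)*S)
    for t in np.linspace(np.pi,2*np.pi,150): cv2.circle(im,D((51.5*np.cos(t),4,100+51.5*np.sin(t))),1,(0,0,255),-1)
    for (y,r1,r2,col) in boxes:
        pts=[]
        for rr,s in((r1,-4),(r2,-4),(r2,4),(r1,4)):
            pts.append(D((-rr*np.sin(an)+s*np.cos(an),y,100-rr*np.cos(an)-s*np.sin(an))))
        cv2.polylines(im,[np.array(pts)],True,col,1)
    for y in (15,):
      for x in(-10,10):
        cv2.line(im,D((x,y,36)),D((x,y,49)),(255,0,255),1)
    cv2.line(im,D((0,7,100)),D((0,7,52)),(255,255,0),1)
    cv2.imwrite('pics/%s.png'%nm,im)
bx=[(4,45.5,57.5,(0,255,0)),(-4,45.5,57.5,(255,0,0))]
ov(A,'t3',285,135,14,50,42,-.5,1.8,.28,bx)
ov(B,'t4',275,110,12,60,50,0,2.3,.28,bx)
E
python3 f3.py
```

```text
(no output)
```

View pics/t4.png

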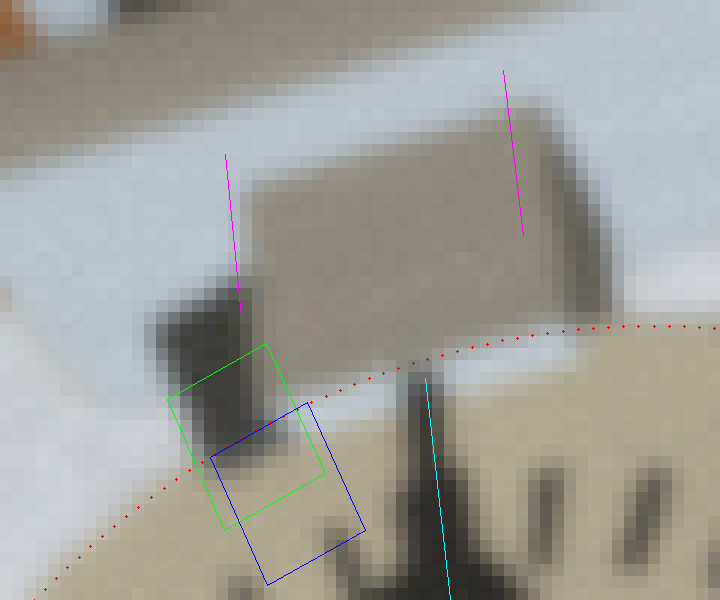

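View pics/t3.png

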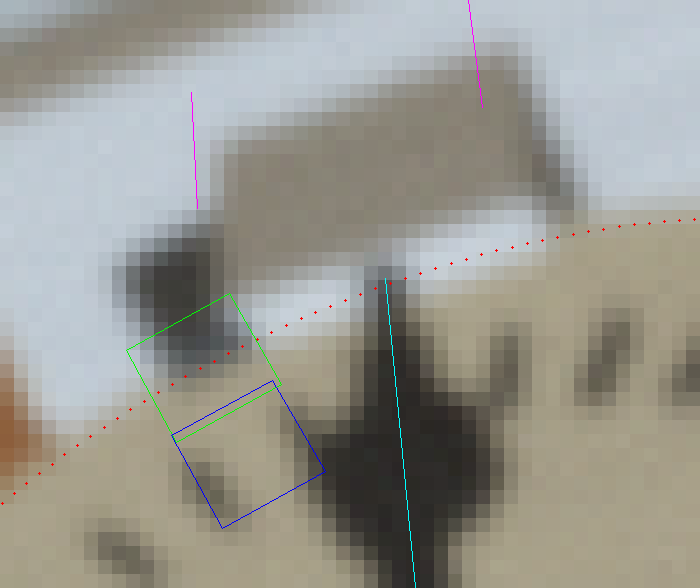

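```bash
cat > f4.py <<'E'
from fit2 import *
def inv(c,uv,off,y):
    o,d=ray(c,np.array(uv)-off);co,s=np.cos(p[3]),np.sin(p[3])
    R=np.array([[co,-s,0],[s,co,0],[0,0,1]]);o=R.T@(o-p[:3]);d=R.T@d
    q=(o+d*(y/1000-o[1])/d[1])*1000;return np.hypot(q[0],q[2]-100),np.arctan2(-q[0],100-q[2]),q
t4=lambda u,v:(275+u/12-.5,110+v/12-.5);t3=lambda u,v:(285+u/14-.5,135+v/14-.5)
oA,oB=np.array([-.5,1.8]),np.array([0,2.3])
for y in(4,6,8):
    print(y,'needle',inv(B,t4(420,378),oB,y)[:2],inv(A,t3(386,275),oA,y)[:2])
    print('  blue ctr',inv(B,t4(247,455),oB,y)[:2],inv(A,t3(205,358),oA,y)[:2])
    print('  BL,BR',inv(B,t4(205,470),oB,y)[:2],inv(B,t4(288,440),oB,y)[:2],inv(A,t3(165,375),oA,y)[:2],inv(A,t3(245,340),oA,y)[:2])
    print('  outer left',inv(B,t4(155,325),oB,y)[:2],inv(A,t3(120,265),oA,y)[:2])
    print('  stem L',inv(B,t4(250,190),oB,y)[2])
E
python3 f4.py
```

```text
4 needle (np.float64(50.22930955996279), np.float64(0.024893924845425904)) (np.float64(52.54821709439015), np.float64(0.015219091878218804))
  blue ctr (np.float64(50.09077563725713), np.float64(0.28886147524462347)) (np.float64(52.324183218132184), np.float64(0.2721010884801937))
  BL,BR (np.float64(50.850449548891646), np.float64(0.3501280173395446)) (np.float64(49.564665338794896), np.float64(0.22761115533451054)) (np.float64(52.87472024661553), np.float64(0.327446748985345)) (np.float64(52.04049918909728), np.float64(0.2153817385562727))
  outer left (np.float64(63.73811525243137), np.float64(0.3220932239357358)) (np.float64(66.84027530572462), np.float64(0.30317207560800236))
  stem L [-12.1558   4.      30.8498]
6 needle (np.float64(48.830052571442856), np.float64(0.013898138441206312)) (np.float64(49.769961804123476), np.float64(0.004270705707399855))
  blue ctr (np.float64(48.58426492936776), np.float64(0.2834500951241562)) (np.float64(49.480302863047164), np.float64(0.2729463496743779))
  BL,BR (np.float64(49.3231533497458), np.float64(0.34615471601184733)) (np.float64(48.08
[... 387 characters left out ...]
6144673), np.float64(0.002255084356739042)) (np.float64(46.998377178825585), np.float64(-0.007970590328471763))
  blue ctr (np.float64(47.07926794199614), np.float64(0.2776925629021984)) (np.float64(46.636462171480005), np.float64(0.2738946978314912))
  BL,BR (np.float64(47.796685577221005), np.float64(0.3419275561917088)) (np.float64(46.59998539031265), np.float64(0.21349762630365662)) (np.float64(47.18845668763232), np.float64(0.33461827471728806)) (np.float64(46.361567058430325), np.float64(0.21154886564583936))
  outer left (np.float64(60.47907706591022), np.float64(0.3145960591821666)) (np.float64(60.85810172210791), np.float64(0.30689800791745603))
  stem L [-10.8287   8.      33.9458]
```

```bash
cat > mv.py <<'E'
from h import *
from scipy.spatial.transform import Rotation as Ro
np.set_printoptions(precision=4,suppress=True)
def Rt(yaw,lean=0):
    # tool down, yaw from start; lean rad: top of tool leans toward -(tool y dir)= gauge -x
    R0=Ro.from_quat([.70710678,.70710678,0,0])
    ax=np.array([-np.sin(yaw),np.cos(yaw),0]) # gauge y axis; positive turn about +y takes z to +x
    return Ro.from_rotvec(-lean*ax)*Ro.from_rotvec([0,0,yaw])*R0
def cmd(pos,yaw,lean=0,s=None):
    s=s or monitor.state();w,x,y,z=s['tool_rot']
    Rc=Ro.from_quat([x,y,z,w]);d=(Rt(yaw,lean)*Rc.inv()).as_rotvec()
    return (np.array(pos)-s['tool_pos'])/.5, d/1.5
E
python3 - <<'E'
from mv import *
print(cmd((.558,-.212,.29),1.815))
E
```

```text
(array([0.1844, 0.0068, 0.1027]), array([-0.1172,  0.6234,  0.2299]))
```

Request:
{"method": "step_arm", "body": {"motion": [[0,0,0.06,-0.017,0.09,0.034,0],[0,0,0.1,-0.034,0.18,0.067,0],[0.02,0,0.12,-0.05,0.27,0.1,0],[0.05,0,0.12,-0.068,0.36,0.13,0],[0.09,0,0.12,-0.085,0.45,0.165,0],[0.14,0.007,0.11,-0.1,0.54,0.2,0],[0.184,0.007,0.103,-0.117,0.623,0.23,0],[0.184,0.007,0.103,-0.117,0.623,0.23,0],[0.184,0.007,0.103,-0.117,0.623,0.23,0],[0.184,0.007,0.103,-0.117,0.623,0.23,0]]}}

```text
time: 7.15
tool_pos: [0.5569, -0.2115, 0.2891]
tool_rot: [0.001, -0.12, 0.993, -0.0]
contact_force: [0.1, -0.0, 0.6]
gripper_width: 1.003
```

Run:
```python
from mv import *
import pickle
a=grab('wrist','w5');s=a['s'];print(s['time'],s['tool_pos'],s['tool_rot'],s['joint_pos'])
print(cmd((.558,-.212,.2075),1.815,0,s))
pickle.dump(a,open('w5.pkl','wb'))
c,sn=np.cos(1.815),np.sin(1.815)
im=a['im'][:,:,::-1].copy()
for z in(.149,.199):
  for x,y in((-.014,-.014),(.014,-.014),(.014,.014),(-.014,.014)):
    q=proj(a,(.5583+c*x-sn*y,-.2118+sn*x+c*y,.0465+z));cv2.circle(im,(int(q[0]),int(q[1])),1,(0,255,0),-1)
cv2.imwrite('pics/c11.png',cv2.resize(im[160:400,200:440],None,fx=2.4,fy=2.4,interpolation=3))
b=grab('side','s5');c_=grab('scene','sc5')
```

```text
7.15 [ 0.5569 -0.2115  0.2891] [ 0.0006 -0.1204  0.9927 -0.0002] [-0.488  -0.045   1.6153  0.0003  1.5701 -2.3003]
(array([ 0.0021, -0.0009, -0.1631]), array([0.0002, 0.0008, 0.0018]))
```

View pics/c11.png

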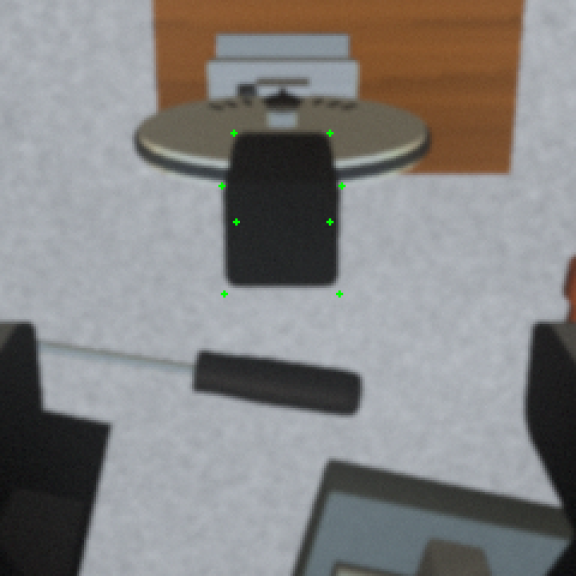

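Request:
{"method": "step_arm", "body": {"motion": [[0,0,-0.05,0,0,0,0],[0,0,-0.1,0,0,0,0],[0,0,-0.14,0,0,0,0],[0,0,-0.162,0,0,0,0],[0,0,-0.162,0,0,0,0],[0,0,-0.162,0,0,0,255],[0,0,-0.162,0,0,0,255],[0,0,-0.162,0,0,0,255],[0,0,-0.162,0,0,0,255],[0,0,-0.162,0,0,0,255]]}}

```text
time: 8.3
tool_pos: [0.5575, -0.2118, 0.2079]
tool_rot: [0.0, -0.121, 0.993, -0.0]
contact_force: [0.1, -0.6, 2.4]
gripper_width: 0.321
```

Request:
{"method": "step_arm", "body": {"motion": [[0,0,0,0,0,0,255],[0,0,0,0,0,0,255],[0,0,0,0,0,0,255]]}}

```text
time: 8.6
tool_pos: [0.5573, -0.2118, 0.2073]
tool_rot: [0.0, -0.121, 0.993, -0.0]
contact_force: [0.6, -0.7, 2.3]
gripper_width: 0.318
```

Run:
```python
from mv import *
a=grab('wrist','w6');s=a['s'];print(s['time'],s['tool_pos'],s['tool_rot'],s['contact_force'],s['ft_torque'],s['gripper_width']*85)
```

```text
8.6 [ 0.5573 -0.2118  0.2073] [ 0.0001 -0.1206  0.9927 -0.0001] [ 0.6137 -0.744   2.2996] [-0.1374 -0.1782  0.0164] 27.0258246586685
```

View pics/w6.png

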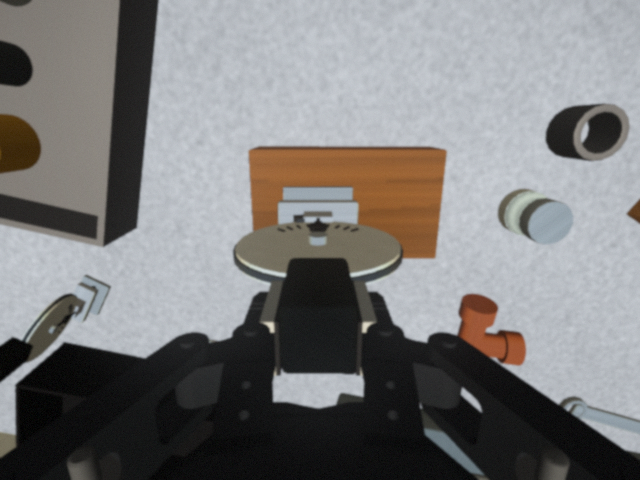

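Request:
{"method": "step_arm", "body": {"motion": [[0,0,0.01,0,0,0,255],[0,0,0.04,0,0,0,255],[0,0,0.09,0,0,0,255],[0,0,0.13,0,0,0,255],[0,0.03,0.156,0,0,-0.01,255],[-0.01,0.1,0.156,0,0,-0.04,255],[-0.02,0.18,0.156,0,0,-0.07,255],[-0.03,0.27,0.156,0,0,-0.1,255],[-0.035,0.36,0.156,0,0,-0.14,255],[-0.04,0.45,0.156,0,0,-0.18,255]]}}

```text
time: 9.65
tool_pos: [0.5361, 0.0152, 0.285]
tool_rot: [-0.001, 0.016, 1.0, 0.001]
contact_force: [0.9, 0.3, -2.9]
gripper_width: 0.321
```

Run:
```python
from mv import *
s=monitor.state();print(s['time'],s['tool_pos'],s['contact_force'],s['gripper_width'],s['joint_pos'])
print(cmd((.513,.262,.275),1.274,0,s))
```

```text
9.65 [0.5361 0.0152 0.285 ] [ 0.8816  0.3311 -2.8905] 0.3208776485638629 [-0.1109 -0.1859  1.7516  0.001   1.5776 -1.6506]
(array([-0.0462,  0.4935, -0.0199]), array([-0.0009, -0.0009, -0.1771]))
```

Request:
{"method": "step_arm", "body": {"motion": [[-0.007,0.08,0,0,0,-0.03,255],[-0.015,0.17,0,0,0,-0.06,255],[-0.023,0.26,0,0,0,-0.095,255],[-0.032,0.35,0,0,0,-0.13,255],[-0.04,0.43,0,0,0,-0.155,255],[-0.045,0.48,0,0,0,-0.172,255],[-0.046,0.493,-0.01,-0.001,-0.001,-0.177,255],[-0.046,0.493,-0.02,-0.001,-0.001,-0.177,255],[-0.046,0.493,-0.02,-0.001,-0.001,-0.177,255],[-0.046,0.493,-0.02,-0.001,-0.001,-0.177,255]]}}

```text
time: 10.65
tool_pos: [0.514, 0.2587, 0.2743]
tool_rot: [-0.0, 0.147, 0.989, -0.001]
contact_force: [-0.0, -0.2, -2.8]
gripper_width: 0.319
```

Run:
```python
from mv import *
import pickle
a=grab('wrist','w7');b=grab('side','s7');c=grab('scene','sc7')
s=a['s'];print(s['time'],s['tool_pos'],s['tool_rot'],s['contact_force'],s['joint_pos'])
pickle.dump([a,b,c],open('v7.pkl','wb'))
A=cv2.resize(b['im'][130:290,200:360,::-1],None,fx=2.5,fy=2.5,interpolation=3)
B=cv2.resize(c['im'][90:250,320:480,::-1],None,fx=2.5,fy=2.5,interpolation=3)
cv2.imwrite('pics/c12.png',np.hstack([A,B]))
```

```text
10.65 [0.514  0.2587 0.2743] [-0.      0.147   0.9891 -0.0008] [-0.0433 -0.2126 -2.8446] [ 0.3377 -0.0863  1.679  -0.0013  1.5497 -0.938 ]
```

View pics/c12.png

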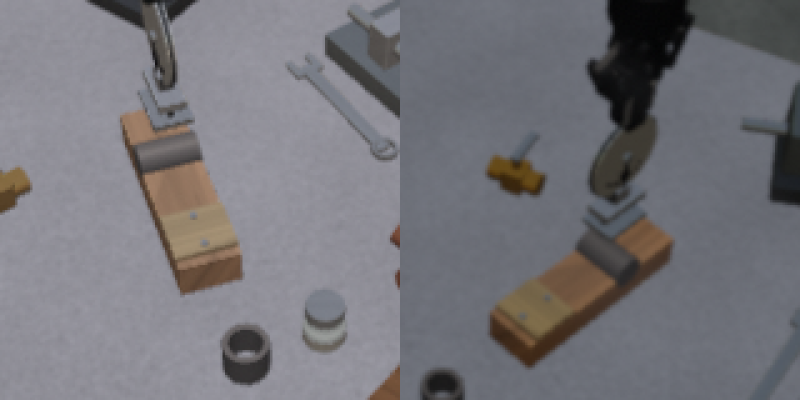

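View pics/w7.png

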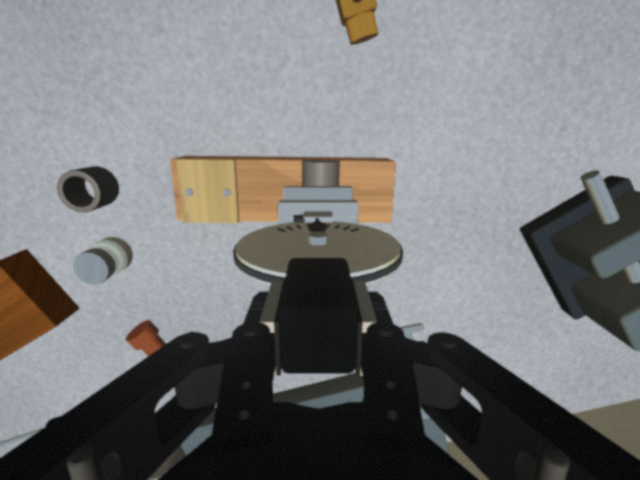

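Request:
{"method": "step_arm", "body": {"motion": [[0,0.007,-0.03,0,0,0,255],[0,0.007,-0.06,0,0,0,255],[0,0.007,-0.085,0,0,0,255],[0,0.007,-0.09,0,0,0,255],[0,0.007,-0.093,0,0,0,255],[0,0.007,-0.096,0,0,0,255],[0,0.007,-0.099,0,0,0,255],[0,0.007,-0.102,0,0,0,255],[0,0.007,-0.105,0,0,0,255],[0,0.007,-0.105,0,0,0,255]]}}

```text
time: 11.8
tool_pos: [0.5145, 0.2637, 0.2237]
tool_rot: [0.001, 0.146, 0.989, 0.0]
contact_force: [-0.8, -0.7, 2.4]
gripper_width: 0.32
```

Run:
```python
from mv import *
s=monitor.state();print(s['time'],s['tool_pos'],s['tool_rot'],s['contact_force'],s['ft_torque'])
```

```text
11.8 [0.5145 0.2637 0.2237] [0.0013 0.1463 0.9892 0.0001] [-0.7727 -0.7289  2.3566] [-0.1379  0.213   0.0157]
```

Request:
{"method": "step_arm", "body": {"motion": [[0,0,-0.002,0,0,0,255],[0,0,-0.004,0,0,0,255],[0,0,-0.006,0,0,0,255],[0,0,-0.008,0,0,0,255],[0,0,-0.01,0,0,0,255],[0,0,-0.01,0,0,0,255],[0,0,-0.01,0,0,0,255],[0,0,-0.01,0,0,0,255]]}}

```text
time: 12.6
tool_pos: [0.5143, 0.2636, 0.2176]
tool_rot: [0.001, 0.146, 0.989, -0.0]
contact_force: [0.4, -0.2, 4.7]
gripper_width: 0.322
```

Run:
```python
from mv import *
import pickle
a=grab('wrist','w8');b=grab('side','s8');c=grab('scene','sc8')
for i in range(3):
    s=monitor.state();print(s['time'],s['tool_pos'],s['tool_rot'],s['contact_force'],s['ft_torque'],s['gripper_width']);grab('side')
pickle.dump([a,b,c],open('v8.pkl','wb'))
A=cv2.resize(b['im'][130:260,210:340,::-1],None,fx=3,fy=3,interpolation=3)
B=cv2.resize(c['im'][100:230,340:470,::-1],None,fx=3,fy=3,interpolation=3)
cv2.imwrite('pics/c13.png',np.hstack([A,B]))
```

```text
12.75 [0.5143 0.2636 0.2176] [ 0.0009  0.1463  0.9892 -0.    ] [1.0215 0.3447 5.6675] [ 0.2052 -0.2774  0.0228] 0.31958656129628327
12.8 [0.5143 0.2636 0.2175] [ 0.0008  0.1463  0.9892 -0.    ] [0.9374 0.3698 5.7496] [ 0.1405 -0.2945 -0.007 ] 0.31858258513789306
12.85 [0.5142 0.2636 0.2175] [ 0.0008  0.1463  0.9892 -0.0001] [ 0.8543 -0.0501  5.1557] [ 0.2047 -0.3458  0.0282] 0.326311348052853
```

View pics/c13.png

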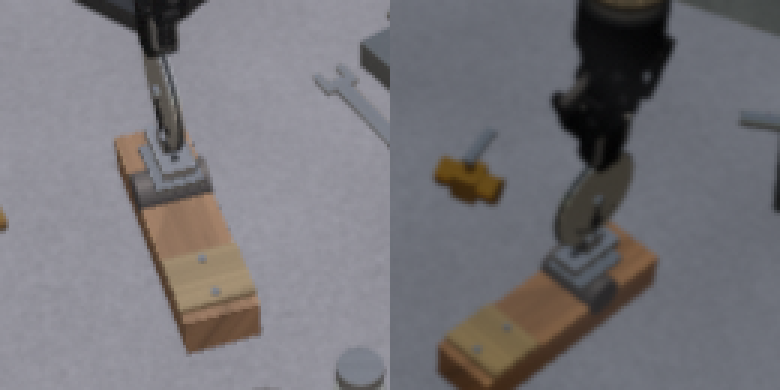

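View pics/w8.png

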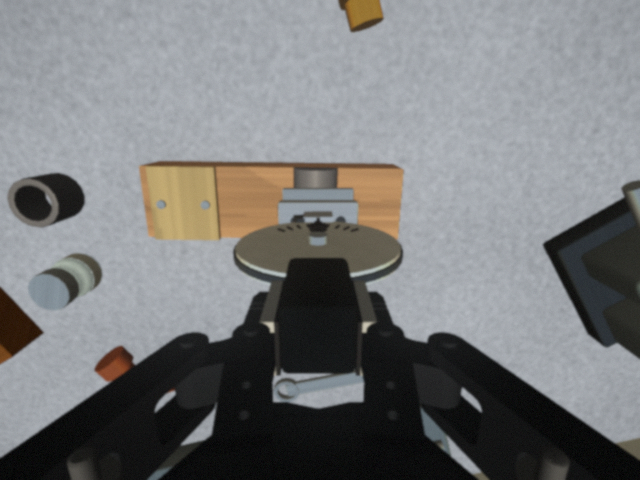

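Run:
```python
from mv import *
import pickle
a7=pickle.load(open('v7.pkl','rb'))[0];a8=pickle.load(open('v8.pkl','rb'))[0]
A=[cv2.resize(a['im'][175:230,265:315,::-1],None,fx=8,fy=8,interpolation=3) for a in(a7,a8)]
cv2.imwrite('pics/c14.png',np.hstack(A))
# predicted shift
s=a8['s'];w,x,y,z=s['tool_rot'];R=Ro.from_quat([x,y,z,w]).as_matrix()
for d in(0,3,5,7,9,11):
    # gauge frame in tool: gx=tool y, gz=-tool z, gy = gz x gx
    g=lambda m:s['tool_pos']+R@(np.array([0,1,0])*m[0]+np.array([0,0,-1])*(m[2]-160.5)+np.array([1,0,0])*m[1])/1000 
    print(d,proj(a8,g((-30,22,8+d*1.))),proj(a8,g((-32,15,36))),proj(a8,g((-32,15,24))))
```

```text
0 [282.0361 187.6114] [276.2408 202.719 ] [277.9208 199.5408]
3 [281.6872 188.231 ] [276.2408 202.719 ] [277.9208 199.5408]
5 [281.4508 188.6509] [276.2408 202.719 ] [277.9208 199.5408]
7 [281.2113 189.0763] [276.2408 202.719 ] [277.9208 199.5408]
9 [280.9687 189.5073] [276.2408 202.719 ] [277.9208 199.5408]
11 [280.7228 189.944 ] [276.2408 202.719 ] [277.9208 199.5408]
```

View pics/c14.png

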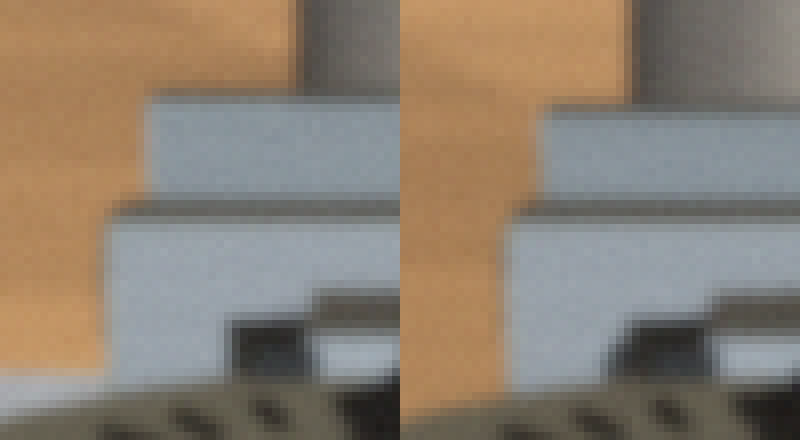

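Run:
```python
from mv import *
import pickle
a7=pickle.load(open('v7.pkl','rb'))[0];a8=pickle.load(open('v8.pkl','rb'))[0]
A=[cv2.resize(a['im'][180:255,265:375,::-1],None,fx=7,fy=4,interpolation=3) for a in(a7,a8)]
cv2.imwrite('pics/c15.png',np.vstack(A)[:600])
```

```text
(no output)
```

View pics/c15.png

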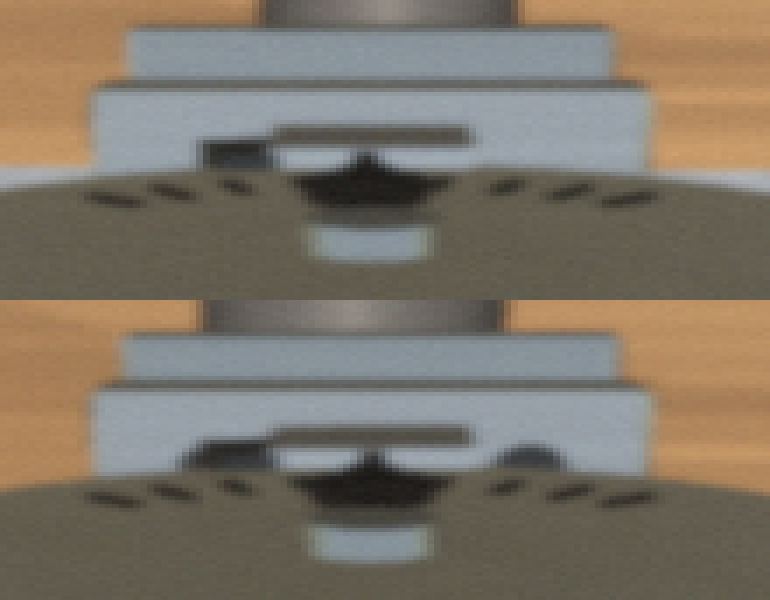

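Request:
{"method": "step_arm", "body": {"motion": [[-0.001,-0.004,0,0.009,-0.003,0,255],[-0.003,-0.01,0,0.022,-0.007,0,255],[-0.005,-0.016,0,0.035,-0.011,0,255],[-0.007,-0.023,0,0.05,-0.015,0,255],[-0.009,-0.03,-0.001,0.065,-0.02,0,255],[-0.011,-0.036,-0.001,0.078,-0.024,0,255],[-0.012,-0.039,-0.001,0.085,-0.026,0,255],[-0.012,-0.039,-0.001,0.085,-0.026,0,255],[-0.012,-0.039,-0.001,0.085,-0.026,0,255]]}}

```text
time: 13.8
tool_pos: [0.5082, 0.2439, 0.217]
tool_rot: [0.011, 0.146, 0.987, 0.066]
contact_force: [1.3, -0.4, 4.2]
gripper_width: 0.324
```

```bash
cat > st.py <<'E'
from mv import *
def rep():
    s=monitor.state();w,x,y,z=s['tool_rot'];R=Ro.from_quat([x,y,z,w]).as_matrix();n=-R[:,2]
    F=s['contact_force']+np.array([0,0,2.8])
    print(s['time'].__round__(2),s['tool_pos'],'lean',np.arccos(n[2]),'dir',np.arctan2(n[1],n[0]),'F',F,'axial',F@n,'T',s['ft_torque'],s['gripper_width'])
E
python3 - <<'E'
from st import *
rep();a=grab('wrist','w9');rep()
cv2.imwrite('pics/c16.png',cv2.resize(a['im'][170:260,260:380,::-1],None,fx=6,fy=6,interpolation=3))
E
```

```text
13.8 [0.5082 0.2439 0.217 ] lean 0.13371062522424645 dir -1.879066073466312 F [ 1.3178 -0.4169  7.0351] axial 6.971977018867824 T [ 0.1146 -0.3598  0.0062] 0.32377952588505915
13.85 [0.5082 0.244  0.217 ] lean 0.13356131935228774 dir -1.8791474150180536 F [0.7597 0.5325 8.116 ] axial 7.945455362193526 T [ 0.0982 -0.385  -0.0211] 0.3198995562011087
```

View pics/c16.png

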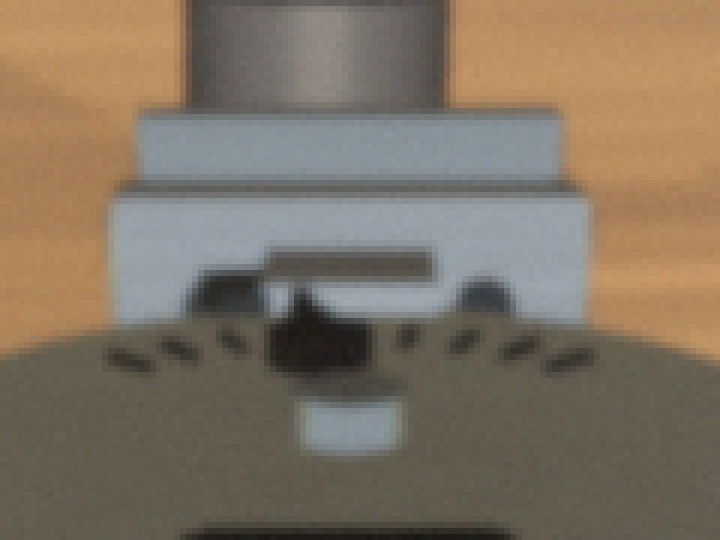

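Request:
{"method": "step_arm", "body": {"motion": [[-0.001,-0.004,0,0.009,-0.003,0,255],[-0.003,-0.01,-0.001,0.022,-0.007,0,255],[-0.005,-0.016,-0.002,0.035,-0.011,0,255],[-0.007,-0.023,-0.003,0.05,-0.015,0,255],[-0.009,-0.03,-0.004,0.065,-0.02,0,255],[-0.011,-0.036,-0.005,0.08,-0.0245,0,255],[-0.012,-0.04,-0.0055,0.088,-0.027,0,255],[-0.012,-0.04,-0.0055,0.088,-0.027,0,255],[-0.012,-0.04,-0.0055,0.088,-0.027,0,255],[-0.012,-0.04,-0.0055,0.088,-0.027,0,255]]}}

```text
time: 14.85
tool_pos: [0.502, 0.2239, 0.2141]
tool_rot: [0.021, 0.145, 0.98, 0.133]
contact_force: [0.9, -1.5, 5.7]
gripper_width: 0.318
```

Request:
{"method": "step_arm", "body": {"motion": [[0,0,0,0,0,0,255],[0,0,0,0,0,0,255],[0,0,0,0,0,0,255],[0,0,0,0,0,0,255],[0,0,0,0,0,0,255],[0,0,0,0,0,0,255],[0,0,0,0,0,0,255]]}}

```text
time: 15.55
tool_pos: [0.502, 0.224, 0.214]
tool_rot: [0.021, 0.145, 0.98, 0.133]
contact_force: [1.8, -0.6, 4.3]
gripper_width: 0.323
```

Run:
```python
from st import *
import pickle
rep();a=grab('wrist','w10');b=grab('side','s10');c=grab('scene','sc10');rep()
pickle.dump([a,b,c],open('v10.pkl','wb'))
cv2.imwrite('pics/c17.png',cv2.resize(a['im'][170:260,260:380,::-1],None,fx=6,fy=6,interpolation=3))
B=cv2.resize(c['im'][110:210,360:460,::-1],None,fx=6,fy=6,interpolation=3)
cv2.imwrite('pics/c18.png',B)
```

```text
15.55 [0.502 0.224 0.214] lean 0.27087342822620336 dir -1.8717215429328773 F [ 1.8149 -0.6489  7.1025] axial 6.865433092961331 T [-0.0228 -0.4227 -0.1821] 0.3234376326269527
15.7 [0.502  0.224  0.2141] lean 0.27091512818085733 dir -1.8718512600404746 F [ 1.2066 -1.0883  8.2093] axial 8.092226014790874 T [-0.0858 -0.4113 -0.0761] 0.31636324469097765
```

View pics/c17.png

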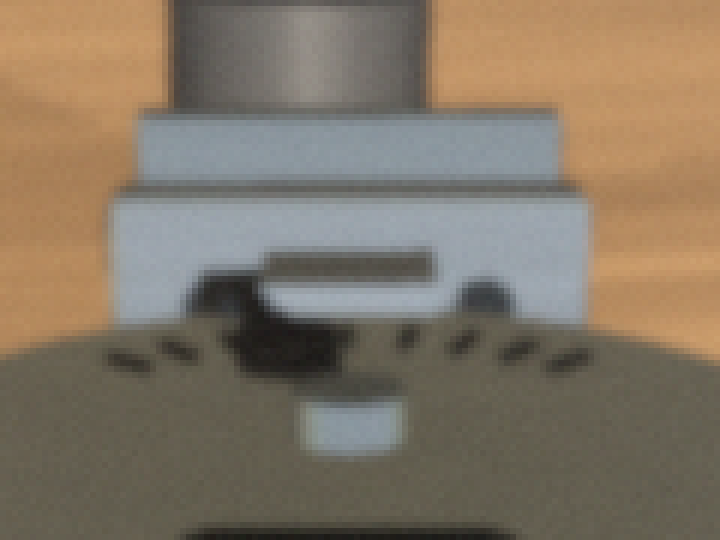

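View pics/c18.png

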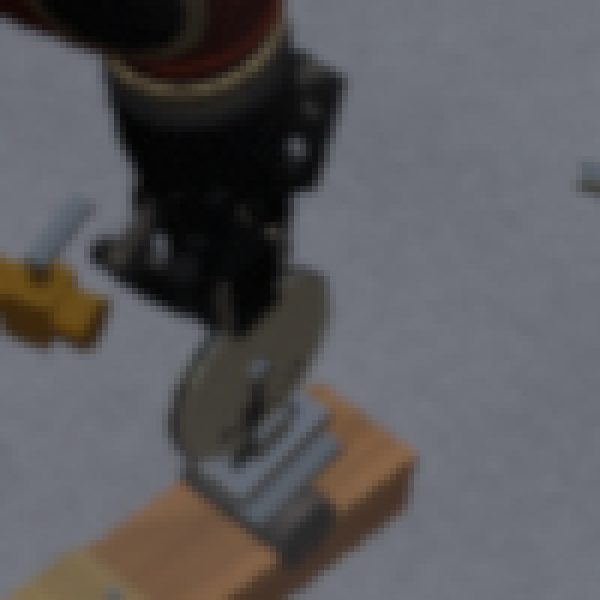

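```bash
cat > f5.py <<'E'
from mv import *
import pickle
from scipy.optimize import least_squares
a=pickle.load(open('v7.pkl','rb'))[0]
s=a['s'];w,x,y,z=s['tool_rot'];R=Ro.from_quat([x,y,z,w]).as_matrix()
x0,y0,S=275,190,14
im=cv2.resize(a['im'][y0:y0+40,x0:x0+56,::-1],None,fx=S,fy=S,interpolation=3);cv2.imwrite('pics/u0.png',im)
def g(m,q):
    return s['tool_pos']+R@(np.array([0,1,0])*(m[0]+q[0])+np.array([0,0,-1])*(m[2]-160.5+q[2])+np.array([1,0,0])*(m[1]+q[1]))/1000
# observed from c15 top (x0=265,y0=180, fx7 fy4)
P=lambda u,v:np.array([265+u/7-.5,180+v/4-.5])
obs=[((-30,22,8),P(128,30)),((30,22,8),P(614,30)),((-32,15,36),P(92,88)),((32,15,36),P(652,88)),((-32,15,24),P(97,81)),((32,15,24),P(645,81))]
f=lambda q:np.concatenate([proj(a,g(m,q))-u for m,u in obs])
r=least_squares(f,[0,0,0]);q=r.x;print(q,r.fun.reshape(-1,2).round(2).tolist())
D=lambda m:tuple(int(k) for k in (proj(a,g(m,q))-[x0,y0]+.5)*S)
for an,col in((.24,(255,0,0)),(.27,(0,255,0)),(.30,(0,0,255))):
    for yy in(7.5,):
        for sg in(-4,4):
            l=[D((-rr*np.sin(an)+sg*np.cos(an),yy,100-rr*np.cos(an)-sg*np.sin(an))) for rr in(45,58)]
            cv2.line(im,*l,col,1)
cv2.line(im,D((0,7,100)),D((0,7,52)),(255,255,0),1)
cv2.imwrite('pics/u1.png',np.vstack([im])[:,:784])
E
python3 f5.py
```

```text
[ 0.3841 -0.1643 -3.1038] [[0.05, 0.17], [0.08, 0.19], [-0.47, 0.57], [0.25, 0.6], [0.45, -0.79], [-0.35, -0.77]]
```

View pics/u1.png

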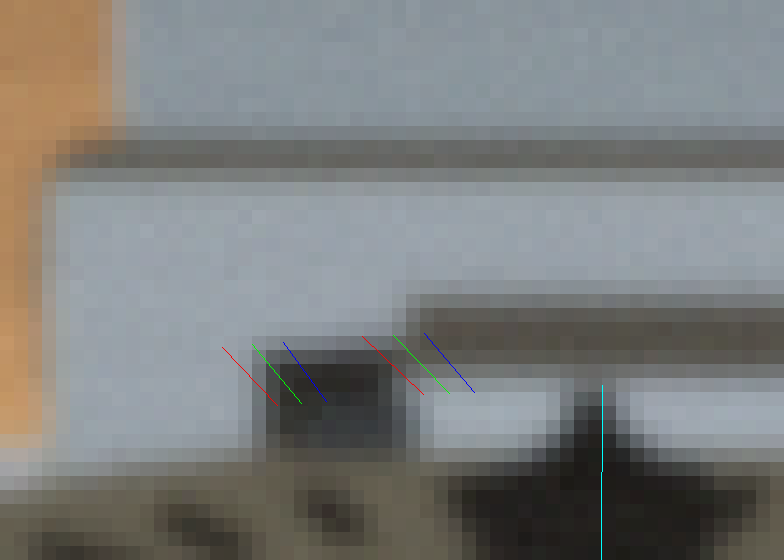

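Run:
```python
import pickle,cv2,numpy as np
L=[]
for f in('v8.pkl','v10.pkl'):
    a=pickle.load(open(f,'rb'))[0]
    L.append(cv2.resize(a['im'][208:236,285:341,::-1],None,fx=14,fy=10,interpolation=cv2.INTER_CUBIC))
cv2.imwrite('pics/c19.png',cv2.convertScaleAbs(np.vstack(L),alpha=1.6,beta=0))
```

```text
(no output)
```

View pics/c19.png

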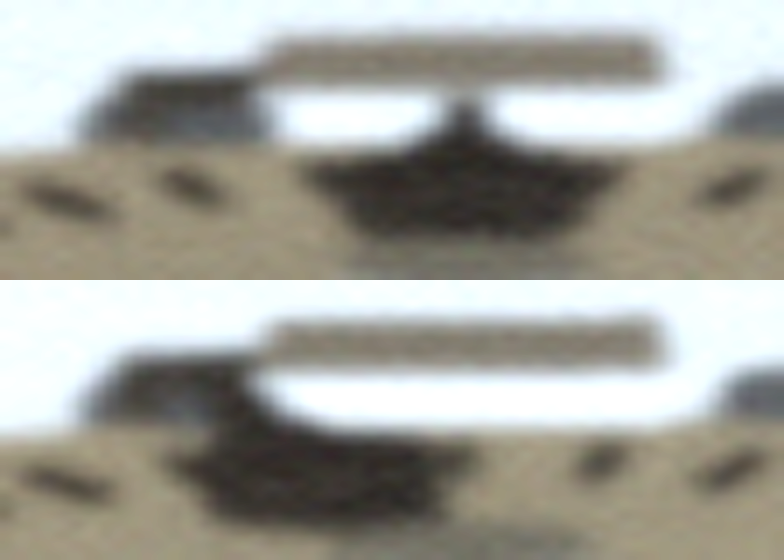

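Request:
{"method": "step_arm", "body": {"motion": [[-0.001,-0.003,-0.001,0.007,-0.002,0,255],[-0.002,-0.006,-0.0015,0.014,-0.0043,0,255],[-0.002,-0.006,-0.0015,0.014,-0.0043,0,255],[-0.002,-0.006,-0.0015,0.014,-0.0043,0,255],[-0.002,-0.006,-0.0015,0.014,-0.0043,0,255],[-0.002,-0.006,-0.0015,0.014,-0.0043,0,255],[-0.002,-0.006,-0.0015,0.014,-0.0043,0,255],[-0.002,-0.006,-0.0015,0.014,-0.0043,0,255]]}}

```text
time: 16.5
tool_pos: [0.501, 0.221, 0.2132]
tool_rot: [0.022, 0.145, 0.979, 0.144]
contact_force: [1.3, -1.4, 4.6]
gripper_width: 0.319
```

Request:
{"method": "step_arm", "body": {"motion": [[0,0,0,0,0,0,255],[0,0,0,0,0,0,255],[0,0,0,0,0,0,255],[0,0,0,0,0,0,255],[0,0,0,0,0,0,255],[0,0,0,0,0,0,255]]}}

```text
time: 17.1
tool_pos: [0.501, 0.221, 0.2133]
tool_rot: [0.022, 0.145, 0.979, 0.144]
contact_force: [0.6, -2.6, 5.2]
gripper_width: 0.327
```

Run:
```python
from st import *
import pickle
rep();a=grab('wrist','w11');b=grab('side','s11');c=grab('scene','sc11');rep()
pickle.dump([a,b,c],open('v11.pkl','wb'))
v8=pickle.load(open('v8.pkl','rb'))
up=lambda im:cv2.resize(im[208:236,285:341,::-1],None,fx=14,fy=10,interpolation=cv2.INTER_CUBIC)
cv2.imwrite('pics/c20.png',cv2.convertScaleAbs(np.vstack([up(v8[0]['im']),up(a['im'])]),alpha=1.6,beta=0))
sc=lambda k:cv2.resize(k['im'][150:200,370:420,::-1],None,fx=8,fy=8,interpolation=cv2.INTER_CUBIC)
cv2.imwrite('pics/c21.png',cv2.convertScaleAbs(np.hstack([sc(v8[2]),sc(c)]),alpha=1.6,beta=0))
```

```text
17.1 [0.501  0.221  0.2133] lean 0.29276332171833475 dir -1.8712394693746233 F [ 0.6286 -2.639   7.9527] axial 8.288098817066993 T [-0.3005 -0.4149 -0.1176] 0.3267644846775777
17.25 [0.501  0.221  0.2133] lean 0.2928068947471111 dir -1.8714270916960463 F [ 1.1213 -2.2062  7.4134] axial 7.610222038673029 T [-0.2858 -0.4271 -0.1562] 0.31936802771032735
```

View pics/c20.png

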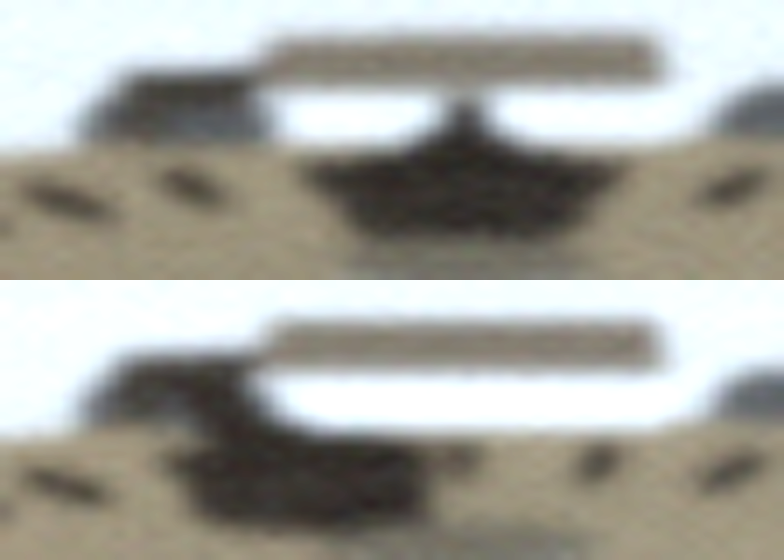

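View pics/c21.png

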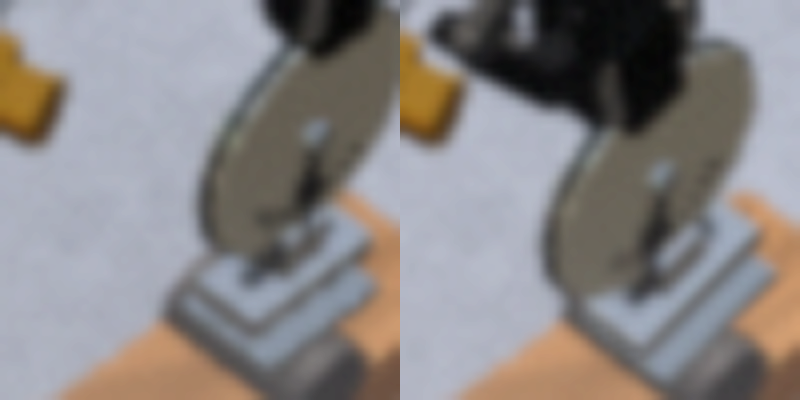

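View pics/w11.png

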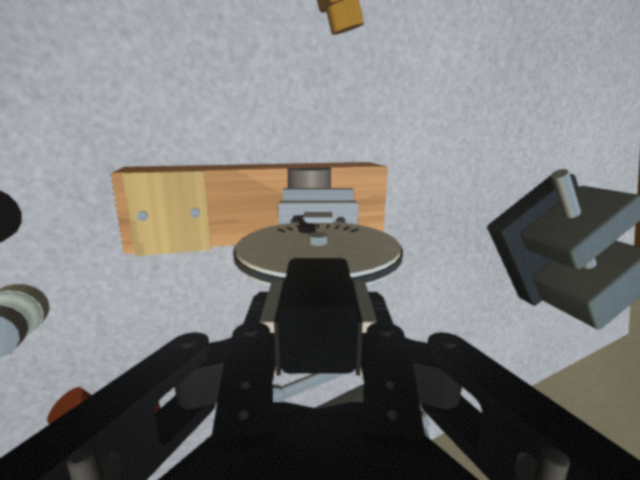

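Run:
```python
from mv import *
import pickle
for f,obs in(('v8.pkl',((315,130),(258,268))),('v11.pkl',((660-400,173),(638-400,290)))):
    V=pickle.load(open(f,'rb'));a,c=V[0],V[2];s=a['s'];w,x,y,z=s['tool_rot'];R=Ro.from_quat([x,y,z,w]).as_matrix()
    g=lambda m:s['tool_pos']+R@(np.array([0,1,0])*m[0]+np.array([0,0,-1])*(m[2]-160.5)+np.array([1,0,0])*m[1])/1000
    Q=lambda m:(proj(c,g(m))-[370,150]+.5)*8
    h=Q((0,-7,100));print(f,'hub pred',h,'obs',obs[0])
    for y in(-8,-6,0):
      for an in(.2,.25,.3,.35,.4):
        print(y,an,Q((-54*np.sin(an),y,100-54*np.cos(an)))-h+obs[0],end=' ')
      print()
    print('obs tab',obs[1])
```

```text
v8.pkl hub pred [319.6578 139.3003] obs (315, 130)
-8 0.2 [281.2622 250.441 ] -8 0.25 [276.3707 253.0756] -8 0.3 [271.5684 255.4191] -8 0.35 [266.8668 257.4651] -8 0.4 [262.2771 259.2078] 
-6 0.2 [277.1184 247.3946] -6 0.25 [272.2256 250.0246] -6 0.3 [267.4217 252.3634] -6 0.35 [262.7182 254.4047] -6 0.4 [258.1263 256.1427] 
0 0.2 [264.7167 238.2773] 0 0.25 [259.82   240.8933] 0 0.3 [255.0113 243.2181] 0 0.35 [250.3021 245.2453] 0 0.4 [245.7035 246.9692] 
obs tab (258, 268)
v11.pkl hub pred [264.4928 181.7697] obs (260, 173)
-8 0.2 [257.7118 271.9453] -8 0.25 [252.4661 276.1758] -8 0.3 [247.237  280.1652] -8 0.35 [242.0365 283.9038] -8 0.4 [236.8766 287.3826] 
-6 0.2 [253.5772 268.8816] -6 0.25 [248.3321 273.1077] -6 0.3 [243.1033 277.0925] -6 0.35 [237.9028 280.8266] -6 0.4 [232.7425 284.3007] 
0 0.2 [241.203  259.7124] 0 0.25 [235.9596 263.9253] 0 0.3 [230.7317 267.8967] 0 0.35 [225.5311 271.6171] 0 0.4 [220.3698 275.0773] 
obs tab (238, 290)
```

Request:
{"method": "step_arm", "body": {"motion": [[-0.001,-0.003,-0.001,0.007,-0.002,0,255],[-0.001,-0.003,-0.001,0.007,-0.002,0,255],[-0.001,-0.003,-0.001,0.007,-0.002,0,255],[-0.001,-0.003,-0.001,0.007,-0.002,0,255],[-0.001,-0.003,-0.001,0.007,-0.002,0,255],[-0.001,-0.003,-0.001,0.007,-0.002,0,255],[-0.001,-0.003,-0.001,0.007,-0.002,0,255],[-0.001,-0.003,-0.001,0.007,-0.002,0,255],[-0.001,-0.003,-0.001,0.007,-0.002,0,255],[-0.001,-0.003,-0.001,0.007,-0.002,0,255]]}}

```text
time: 18.25
tool_pos: [0.5005, 0.2195, 0.2128]
tool_rot: [0.023, 0.145, 0.978, 0.15]
contact_force: [1.6, -2.8, 4.5]
gripper_width: 0.32
```

Request:
{"method": "step_arm", "body": {"motion": [[0,0,0,0,0,0,255],[0,0,0,0,0,0,255],[0,0,0,0,0,0,255],[0,0,0,0,0,0,255],[0,0,0,0,0,0,255],[0,0,0,0,0,0,255],[0,0,0,0,0,0,255],[0,0,0,0,0,0,255],[0,0,0,0,0,0,255],[0,0,0,0,0,0,255]]}}

```text
time: 19.25
tool_pos: [0.5005, 0.2195, 0.2128]
tool_rot: [0.023, 0.145, 0.978, 0.15]
contact_force: [1.6, -3.4, 4.6]
gripper_width: 0.321
```

Run:
```python
from st import *
import pickle
rep();a=grab('wrist','w12');rep()
v7=pickle.load(open('v7.pkl','rb'))
A=[cv2.resize(k['im'][175:240,265:375,::-1],None,fx=7,fy=4.5,interpolation=3) for k in(v7[0],a)]
cv2.imwrite('pics/c22.png',cv2.convertScaleAbs(np.vstack(A),alpha=1.4,beta=0))
```

```text
19.25 [0.5005 0.2195 0.2128] lean 0.303772316141813 dir -1.870610754355436 F [ 1.5676 -3.4042  7.3516] axial 7.849316708979619 T [-0.5161 -0.38   -0.113 ] 0.32113229453811554
19.3 [0.5005 0.2195 0.2128] lean 0.3037444735463717 dir -1.8706020063684967 F [ 1.1069 -2.3997  7.2587] axial 7.514340340338606 T [-0.4568 -0.4479 -0.1478] 0.3226457182590174
```

View pics/c22.png

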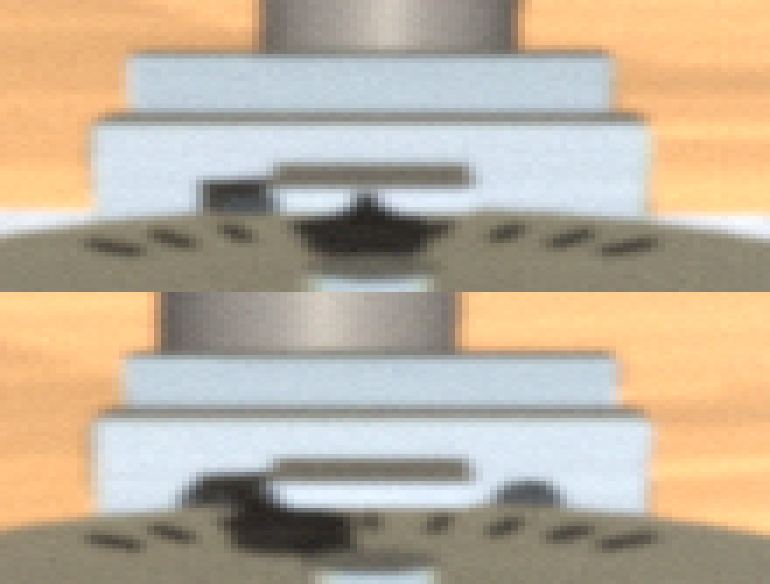

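Run:
```python
from st import *
print(manip.job_done());rep()
```

```text
the job is handed in; nothing more can be done
None
the job is handed in; nothing more can be done
```

I gripped the larger gauge by its post, lifted it off the joist and set it upright on the crown, dial in line with the stud. I then rocked it along the stud towards its tab side and handed the job in at about 19.3 s, still holding it. No verdict came back.

- **Lean:** the last reading was 0.304 rad, steady for over a second.
- **Foot:** it is pressed roughly 7–8 mm, judged from the tool height and the foot seen in the wrist picture. The force along the gauge read about 7.5–7.8 N, which by the spring rate would put it nearer 9 mm. Both are within the 3–12 mm allowed.
- **Pointer:** in the last wrist picture the needle lies over the index tab.
- **Position on the crown:** the gauge stood about 3 mm past the ridge when upright, well inside the 25 mm allowed.

**Index angle, where the checks disagreed:** the first oblique views gave about 0.27 rad and the view from above 0.31–0.33. The scene camera, which is coarse, suggested about 0.35. I chose 0.304 so that all of these fall within the 0.07 rad tolerance. The tab's true angle is therefore only known to about 0.03–0.05 rad.

I did not measure the bystanders again at the end. The moves kept the gauge well above them.

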